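# Clamp a jar in the cap-torque fixture with the hand crank

## Robot

A 6-joint arm with a two-finger parallel gripper is mounted at the origin on a cart in front of the work surface, level with it; the furniture and walls round the work are solid. World frame = base frame: x ahead of the robot, y to its left, z up, the work surface at z = 0. Lengths are in m, angles in degrees, forces in N, time in s.
With the tool pointing down it reaches from about 0.25 to 0.775 m from the base axis. Payload 4 kg.
Tool frame: the origin (TCP) lies at the very end of the fingers, on their centre line; the grasp point (between the pads) lies arm.pinch_z behind it (arm.pinch_z is the distance from the TCP to the grasp point, in m); z points along the fingers, y is the line along which they close (so a half turn about z gives the same grasp; the last joint's range is limited). The gripper opens to 85 mm and grips with 20 to 120 N. Pads are 22 mm wide; open, the fingers measure 114 mm over their backs; the gripper's body (76 mm by 85 mm) begins 54 mm behind the grasp point. The pads swing forward as they close: fully open they stand 13 mm farther back than shut.
Start: joints at [-5.907, 4.996, 78.535, -0, 96.463, -5.907], TCP at [0.55, -0, 0.231] pointing down, gripper open.
Joint ranges: [-177.83, 177.83], [-43.37, 116.18], [15.69, 146.23], [-61.86, 241.86], [9.47, 152.12], [-147.06, 147.06]. Speed limits (degrees/s): [159.86, 159.86, 180, 180, 180, 180].

## Interface

Orientations are given as a 3x3 rotation matrix whose columns are the frame's x, y, z axes.
In Python, from plant import arm, eyes gives the robot as it stands.
- The arm moves only by the tool servo_tool, never from a script. Its argument "plan" is a list of rows, each an object with "angular": the turn, a rotation vector about the tool's x, y, z in rad, a list of three; "dp": the shift along the tool's x, y, z in mm, a list of three; "fingers": the finger opening in mm, from 0 to 85.4. In form: [{"angular": [wx, wy, wz], "dp": [dx, dy, dz], "fingers": fingers}, ...]. A call has 1 to 10 rows; each row is the pose to reach, as a shift and turn from the pose commanded when the call began, along the tool's axes at that moment; what a row does not reach only later rows make up. A row lasts 1/12 s, in which the tool goes at most 41.7 mm and 7.16 degrees, less where a joint would pass 70% of its speed; a pose out of reach is approached as far as the arm can. A call with a gripper value outside its range is refused whole. The fingers move at their own pace and stop on an object; "grip_force" is the grip in N (left out, the last holds). Time passes only in rows, so rows that repeat a pose let the fingers close. It gives the time, the measured TCP pose, the force, the opening and the grip force at its end, in the units of the state.
- arm.read_state(): the state, without advancing time (a new reading comes with each control period).
- eyes.snapshot(name): name is "scene" or "side" or "wrist"; returns the picture (384x512x3 uint8, red, green, blue); there is no depth.
- eyes.camera_model(name): a dict with "K" (3x3 intrinsics, pixels), "eye" and "attitude" of the camera in the world. Camera axes: x right, y up, looking along -z (the intrinsics and any distortion apply to the point x, -y, -z); pixel columns grow to the right and rows downward; lengths in m; the calibration is good to about 2 mm. A picture is of the moment at which its call begins: read the wrist's pose just before it. camera_model takes no time and is no camera call; for the wrist camera it gives the pose at the moment of the call.
- arm.close_job(): hands the job in; it is judged then, once.
The state is a dict: "time_s": time; "qpos": joint angles; "dq": joint speeds; "effort": joint torques, N m; "tool_pos": TCP position; "tool_rot": TCP orientation; "contact_force": force on the tool from outside, world axes, zero at the start; "wrist_torque": the same for the moment, N m; "opening": finger opening in m; "grasp_force": force on a finger pad.
Only numpy, scipy, OpenCV 4.12 (cv2) and the standard library are available. Lean on these libraries where they do the work, as an engineer would, in place of code of your own. Each camera call takes 0.05 s, during which the arm holds its last target. There are 200 camera calls.

## Task

The dark jar with the black screw cap stands loose in the clamping fixture and has to be held fast for a cap-torque test. Fit the crank fully home on the square end of the drive shaft and wind it clockwise, without letting it slip off and without pushing the jaw or jar by hand, until the sliding jaw has closed on the jar and you feel it grip firmly (about 30 N; over 80 N would crush the jar). Then take the crank off and hang it on the round parking peg at the front left of the fixture, leaving the jar clamped upright and the things around it undisturbed.

Things in the scene. Friction and masses are not known exactly. Their poses are not given: they have to be found in the camera images.
- clamp_base: The fixture, fixed: grey plate 180 x 386 mm, 12 mm high, under an aluminium bed 90 mm wide whose top is 32 mm high. Origin on the worktop below the bed's middle; x away from the robot (turned up to 0.2 rad), y left along the bed, z up. Shaft at x -64, y +45 mm; peg at x -88, y +150 mm. The bracket ends at 78 mm, jaw and back stop stay below 75 mm; the jar's cap reaches 129 mm.
- shaft: Upright drive shaft in a grey bearing bracket 49 mm wide, its pinion driving the jaw's rack. Origin: on its axis at the shoulder (top of the brass bush, 78 mm above the worktop); z up; x and y are square to the flats and turn with it. Clockwise from above moves the jaw towards the back stop, 37.7 mm a turn; 2 to 3.4 turns close it.
- shaft_top (a point): Top of the shaft, on its axis 20 mm above the shoulder. From the shoulder up: a square end 12 x 12 mm, 16 mm high, then a round cone 4 mm high, 12 to 6 mm in diameter, that leads a socket on. Drag while turning about 0.12 N m; each newton of grip on the jar adds 0.006 N m. The drive stays where it is let go and then keeps about 18 N of the grip.
- jaw: Blue sliding jaw: a V of two rubber-faced pads on a saddle with a steel rack. Origin: at bed height (z 32 mm), where the jar's axis lies when the jar rests against both pads; axes as the fixture's; it closes towards -y of the fixture. Its top is 42 mm above its origin.
- backstop: Dark fixed back stop near the right end of the bed, with a V pad like the jaw's facing the jaw. Origin: at bed height, where the jar's axis would lie against the pad if that were screwed fully back. The pad is locked on its stud 0 to 6 mm further out towards the jaw; this is not measured, so the jaw grips the jar with its origin 0 to 6 mm from this one: feel for it. Then 1 mm of jaw adds 50 N.
- jar: Dark jar with black screw cap and white label, body 63 mm in diameter, 97 mm high with its cap, 0.2 to 0.4 kg, standing loose on the bed between jaw and back stop, within 20 mm of the back stop's pad. Origin: centre of its underside, z up.
- crank: Loose steel hand crank with black handle, 0.18 kg, standing on its hub on the worktop right of the fixture. Origin: centre of the hub's underside; z up; x along the arm to the handle. Hub 30 x 30 mm, 26 mm high; collar 29 mm across to 35 mm; boss 22 mm in diameter from 35 to 48 mm (can be gripped too). Arm 13 mm wide, 26 to 34 mm high; handle at x +45 mm, counterweight ball at x -31 mm.
- socket (a point): Mouth of the square socket in the hub's underside (same point as the crank's origin): 13 x 13 mm, 22 mm deep, closed above, flats along the crank's x and y. It fits the shaft in four positions with 0.5 mm and 0.1 rad of play each way. Fully on, this point lies at the shaft's origin; parked, at the peg's.
- crank_handle (a point): Middle of the crank's black handle, a round upright grip 17 mm in diameter from 36 to 80 mm above the hub's underside; this point is 45 mm from the hub's axis and 59 mm above the underside. The grip spins on its pin against 0.02 N m of friction, so a gripper holding it need not turn while winding.
- peg (a point): Round parking peg, 9 mm in diameter with a ball end, 18.5 mm high, on a steel collar of 24 mm diameter at the front left of the fixture. This point: centre of the collar's top, 18 mm above the worktop, where the hub's underside rests when the crank is parked.
- cup_a: Sample cup with red lid, 47 mm wide, 66 mm high, a bystander right of the fixture. Origin: centre of its underside.
- cup_b: A second such sample cup, bystander behind the first. Origin: centre of its underside.
- counter: Tally counter, 51 x 56 x 23 mm, bystander left of the fixture. Origin: centre of its underside.
Things that resemble listed ones, but are neither listed nor needed, are in the scene too. Leave any pink or yellow look-alike of the jar alone.

How it is judged (in metres and radians):
On the way, in this order (a step that is already met when the one before it is completed fails the run):
1. the crank is fully home on the square shaft end, the jaw still open (horizontal distance between crank and shaft below 0.003 m and z of crank in the frame of shaft below 0.003 m and horizontal distance between jaw and backstop above 0.05 m), for 0.2 s.
2. wound with the crank on the shaft until the jar is gripped between jaw and back stop with more than 12 N (contact force between backstop and jar above 12 N and horizontal distance between jaw and backstop below 0.012 m and horizontal distance between crank and shaft below 0.004 m and z of crank in the frame of shaft below 0.01 m), for 0.2 s.
At the end, for the whole second after the job is handed in: The jar stands upright (within 0.06 rad) on the bed, gripped with more than 8 N by both jaw and back stop; the crank hangs at rest on the parking peg, its hub's underside within 4 mm of the peg's collar and centred within 5 mm (contact force between each of backstop, jaw and jar above 8 N and angle between jar's own z axis and vertical below 0.06 rad and z of jar in the frame of backstop below 0.005 m and horizontal distance between crank and peg below 0.005 m and z of crank in the frame of peg below 0.004 m and angle between crank's own z axis and vertical below 0.12 rad and linear speed of crank below 0.02 m/s); the robot touches nothing.
It fails at once if the jar is squeezed with more than 80 N (contact force between any of jaw, backstop and jar above 80 N).
It fails at once if the robot pushes on the jaw or the jar itself (contact force between any of the arm, the fingers, crank and jaw above 2 N or contact force between any of the arm, the fingers, crank and jar above 2 N).
It fails at once if the crank slips off the shaft with the jaw part way (distance of jaw from where it was at the start of the episode above 0.025 m and horizontal distance between jaw and backstop above 0.018 m and (z of crank in the frame of shaft above 0.018 m or horizontal distance between crank and shaft above 0.008 m)).
It fails at once if a bystander (either sample cup or the tally counter) is moved more than 15 mm or tipped (distance of any of cup_a, cup_b, counter from where it was at the start of the episode above 0.015 m or angle between any of cup_a, cup_b, counter's own z axis and vertical above 0.4 rad).
It also fails if it takes over 72 s, if anything falls off the work surface, if the arm or the gripper's body presses on something with over 40 N, if the wrist force passes 120 N, or if a joint passes its speed limit or range.

## Working session

There is one attempt and no reset: what is moved stays moved. The work goes in short steps, Python scripts to look and compute and a tool call to move; the robot and the scene stay as the last step left them, time stands still between calls to the robot, and variables do not carry over. Pictures are saved under pics/ and viewed, at most 10 in all, crops included, and the job is handed in when it is done.

Besides the shell and the picture viewer there is one more tool, called after "Call:" in YAML: its name, and indented under it one key for each argument. servo_tool: Moves the arm, as the interface text tells. Its arguments: {"type":"object","properties":{"plan":{"type":"array","items":{"type":"object","properties":{"angular":{"type":"array","items":{"type":"number"}},"dp":{"type":"array","items":{"type":"number"}},"fingers":{"type":"number"}}}},"grip_force":{"type":"number"}},"required":["plan"]}

```bash
mkdir -p pics; ls
python3 - <<'E'
from plant import arm,eyes
import cv2,numpy as np
ims=[]
for n in("scene","side","wrist"):
    m=eyes.camera_model(n); print(n,{k:np.round(v,4).tolist() if not isinstance(v,str) else v for k,v in m.items()})
    im=eyes.snapshot(n)[:,:,::-1]; cv2.imwrite(f"pics/{n}0.png",im)
    ims.append(im)
cv2.imwrite("pics/all0.png",cv2.resize(np.vstack([ims[0]]),(800,600),interpolation=cv2.INTER_CUBIC))
cv2.imwrite("pics/sw.png",np.hstack([cv2.resize(ims[1],(400,300)),cv2.resize(ims[2],(400,300))]))
print(arm.pinch_z, arm.read_state())
E
```

```text
pics
scene {'K': [[426.4969, 0.0, 258.4341], [0.0, 426.4969, 190.7815], [0.0, 0.0, 1.0]], 'eye': [-0.1687, 0.583, 1.1926], 'attitude': [[-0.6396, 0.5697, -0.5161], [-0.7685, -0.4906, 0.4107], [-0.0193, 0.6593, 0.7516]]}
side {'K': [[470.167, 0.0, 258.1585], [0.0, 470.167, 198.6113], [0.0, 0.0, 1.0]], 'eye': [0.0849, -1.1319, 0.8848], 'attitude': [[0.9083, 0.2194, -0.3561], [-0.4181, 0.5001, -0.7584], [0.0117, 0.8377, 0.546]]}
wrist {'K': [[296.8436, 0.0, 251.951], [0.0, 296.8436, 193.7453], [0.0, 0.0, 1.0]], 'eye': [0.5499, 0.0828, 0.3723], 'attitude': [[1.0, -0.0007, 0.0015], [0.0002, 0.9476, 0.3194], [-0.0016, -0.3194, 0.9476]]}
0.0187 {'time_s': 0.15, 'qpos': array([-5.90429289e+00,  5.03064997e+00,  7.86048638e+01,  9.41679743e-04,
        9.64633925e+01, -5.90813365e+00]), 'dq': array([-0.04020782, -0.02789958, -0.32898262,  0.06694912,  0.03623879,
        0.01766313]), 'effort': array([ 1.22744677e-03, -3.52374566e+01, -3.13678122e+01, -1.70676763e-04,
        8.12124257e-03, -6.53522420e-05]), 'tool_pos': array([5.49616721e-01, 6.82073168e-05, 2.30395838e-01]), 'tool_rot': array([[-6.87036307e-05,  9.99998526e-01, -1.71540084e-03],
       [ 9.99999979e-01,  6.90362055e-05,  1.93817376e-04],
       [ 1.93935516e-04, -1.71538748e-03, -9.99998510e-01]]), 'contact_force': array([-0.14754953,  0.03527784, -0.41621698]), 'wrist_torque': array([-0.03228721,  0.02698161, -0.00412447]), 'grasp_force': 0.0, 'opening': 0.0853728382509531}
```

View pics/all0.png

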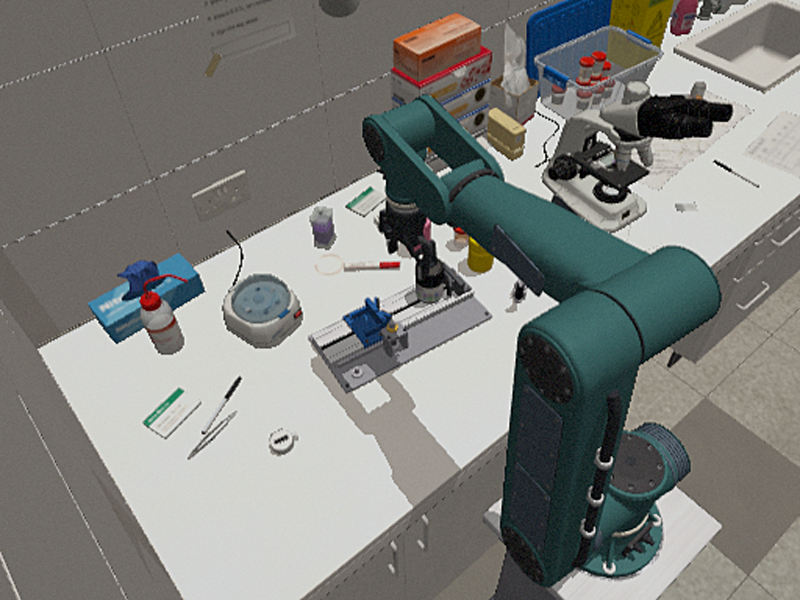

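View pics/side0.png

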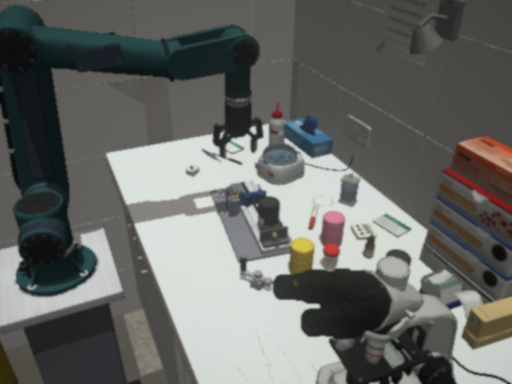

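The scene view shows the fixture, with the blue jaw at (365,322), the shaft bracket at (393,335), the dark jar at (432,275), the peg at (356,374) and the counter at (283,440). In the side view the crank is at (256,278) with its handle at (243,265), next to the yellow look-alike at (301,255). The red-lid cup is at (330,253).

Run:
```python
import cv2,numpy as np
s=cv2.imread("pics/side0.png");w=cv2.imread("pics/wrist0.png")
a=cv2.resize(s[170:300,205:385],None,fx=4.4,fy=4.4,interpolation=cv2.INTER_CUBIC)
cv2.imwrite("pics/sidecrop.png",a); print(a.shape)
```

```text
(572, 792, 3)
```

View pics/sidecrop.png

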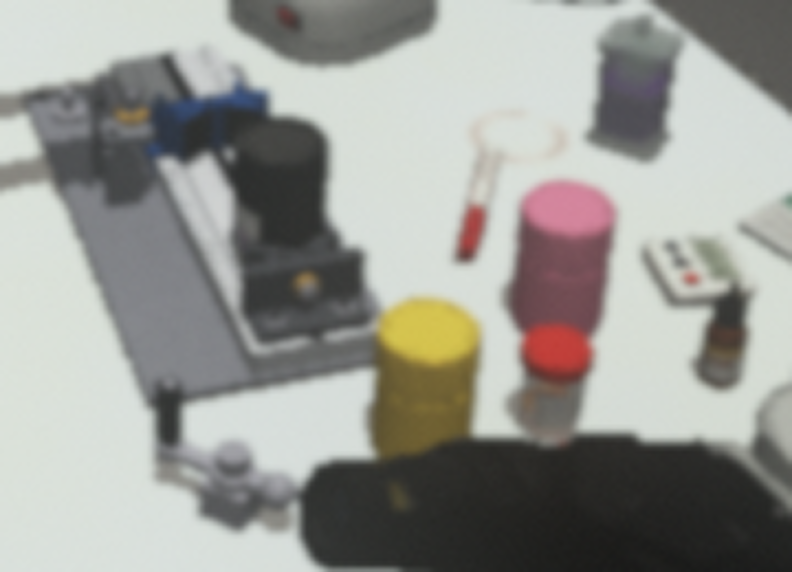

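View pics/wrist0.png

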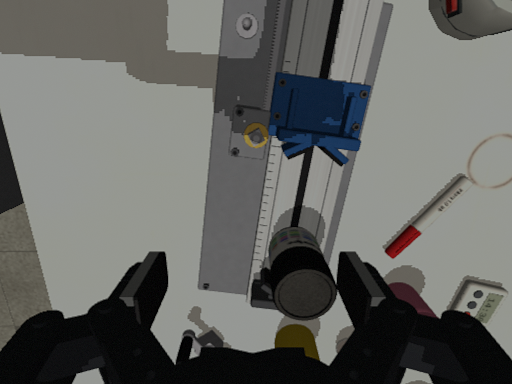

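The dark jar (wrist (303,285)) matches the description. The yellow one at wrist (297,343) and the pink one at (415,300) are look-alikes. The crank hub is at wrist (208,340), the shaft at (256,136), and the peg at (247,23). The only free crank is the one at side crop (233,470).

```bash
cat > h.py <<'E'
import numpy as np,cv2
from plant import arm,eyes
def ray(m,u,v):
    K=m["K"];p=np.array([(u-K[0,2])/K[0,0],-(v-K[1,2])/K[1,1],-1.])
    return np.array(m["eye"]),np.array(m["attitude"])@p
def onz(m,u,v,z):
    e,d=ray(m,u,v);return e+d*(z-e[2])/d[2]
def proj(m,P):
    p=np.array(m["attitude"]).T@(np.array(P)-m["eye"]);K=m["K"]
    return K[0,0]*p[0]/-p[2]+K[0,2],K[1,1]*p[1]/p[2]+K[1,2]
def shot(n,fn):
    m=eyes.camera_model(n);m={k:np.array(v) for k,v in m.items()}
    im=eyes.snapshot(n)[:,:,::-1].copy();cv2.imwrite("pics/"+fn,im);return m,im
E
python3 - <<'E'
from h import *
mw=eyes.camera_model("wrist");ms=eyes.camera_model("side");mc=eyes.camera_model("scene")
w=cv2.imread("pics/wrist0.png");s=cv2.imread("pics/side0.png")
def hsvm(im,lo,hi):return cv2.inRange(cv2.cvtColor(im,cv2.COLOR_BGR2HSV),lo,hi)
m=hsvm(w,(12,90,90),(30,255,255));m[160:]=0
v,u=np.nonzero(m);print("brass",len(u),u.mean(),v.mean(),u.min(),u.max(),v.min(),v.max())
(x,y),r=cv2.minEnclosingCircle(np.c_[u,v].astype(np.float32));print("circ",x,y,r,"shaft@78",onz(mw,x,y,.078))
print("shaft tip",onz(mw,256,137,.098),"peg collar",onz(mw,246,26,.018),"top",onz(mw,247,22,.0365))
print("crank boss",onz(ms,205+233/4.4,170+447/4.4,.048),"handle top",onz(ms,205+168/4.4,170+384/4.4,.080))
print("wrist handle top",onz(mw,189,333,.08), "wrist hub corner")
# plate left edge corner screws, edges at z=.012
print("plate front edge",onz(mw,199,288,.012),onz(mw,221,5,.012))
print("jar top",onz(mw,304,290,.129))
E
```

```text
brass 243 255.6954732510288 135.1440329218107 244 267 124 147
circ 255.66949462890625 135.59039306640625 12.157501220703125 shaft@78 [0.55317653 0.0438334  0.078     ]
shaft tip [0.55326277 0.0452028  0.098     ] peg collar [0.54312709 0.15070783 0.018     ] top [0.54450243 0.15070767 0.0365    ]
crank boss [ 0.48311699 -0.28902055  0.048     ] handle top [ 0.45565426 -0.2548646   0.08      ]
wrist handle top [ 0.4718115  -0.19732837  0.08      ] wrist hub corner
plate front edge [ 0.47348011 -0.18148214  0.012     ] [0.51675101 0.17150347 0.012     ]
jar top [ 0.60017628 -0.0978643   0.129     ]
```

Run:
```python
from h import *
ms=eyes.camera_model("side");mc=eyes.camera_model("scene")
for z in(.2,.3,.4):print(z,"eyepiece side",onz(ms,276,285,z)[:2],onz(ms,305,325,z)[:2],"scene",onz(mc,730*.64,110*.64,z)[:2],onz(mc,650*.64,100*.64,z)[:2])
print("scope base",onz(mc,600*.64,225*.64,0)[:2],onz(mc,550*.64,190*.64,0)[:2])
print("yellow top",onz(ms,205+428/4.4,170+330/4.4,.12)[:2],"red",onz(ms,205+558/4.4,170+348/4.4,.066)[:2])
print("counter",onz(mc,283*.64,440*.64,.02)[:2])
```

```text
0.2 eyepiece side [ 0.42787337 -0.49491976] [ 0.42968207 -0.61405025] scene [ 0.45955288 -1.01465407] [ 0.62369288 -0.89956065]
0.3 eyepiece side [ 0.37779307 -0.58793985] [ 0.37933764 -0.689673  ] scene [ 0.39626347 -0.85370047] [ 0.54386743 -0.75020195]
0.4 eyepiece side [ 0.32771277 -0.68095995] [ 0.3289932  -0.76529576] scene [ 0.33297405 -0.69274686] [ 0.46404197 -0.60084326]
scope base [ 0.51095136 -0.61977381] [ 0.69192501 -0.62802629]
yellow top [ 0.59644114 -0.31558385] red [ 0.69814261 -0.30651977]
counter [0.50541247 0.36269573]
```

Call:
servo_tool:
  plan:
    - {"dp":[-40,-10,0],"angular":[0,0,-0.1],"fingers":60}
    - {"dp":[-80,-20,0],"angular":[0,0,-0.2],"fingers":60}
    - {"dp":[-120,-30,0],"angular":[0,0,-0.3],"fingers":60}
    - {"dp":[-155,-40,0],"angular":[0,0,-0.4],"fingers":60}
    - {"dp":[-190,-50,0],"angular":[0,0,-0.5],"fingers":60}
    - {"dp":[-220,-60,0],"angular":[0,0,-0.6],"fingers":60}
    - {"dp":[-220,-67,0],"angular":[0,0,-0.68],"fingers":60}
    - {"dp":[-220,-67,0],"angular":[0,0,-0.68],"fingers":60}

```text
time_s: 0.82
tool_pos: [0.4816, -0.2216, 0.2308]
tool_rot: [[-0.627, 0.779, -0.001], [0.779, 0.627, 0.001], [0.001, -0.001, -1.0]]
contact_force: [-0.4, 1.2, -0.3]
opening: 0.0601
grasp_force: 0.0
```

Run:
```python
from h import *
m,im=shot("wrist","w1.png")
print("pred boss,handle",proj(m,(.483,-.289,.048)),proj(m,(.4557,-.2549,.08)))
g=cv2.resize(im,None,fx=1.5,fy=1.5,interpolation=cv2.INTER_CUBIC);cv2.imwrite("pics/w1b.png",g)
```

```text
pred boss,handle (np.float64(216.89403132410814), np.float64(215.10466603298252)) (np.float64(211.92935787204755), np.float64(188.0034533106751))
```

View pics/w1b.png

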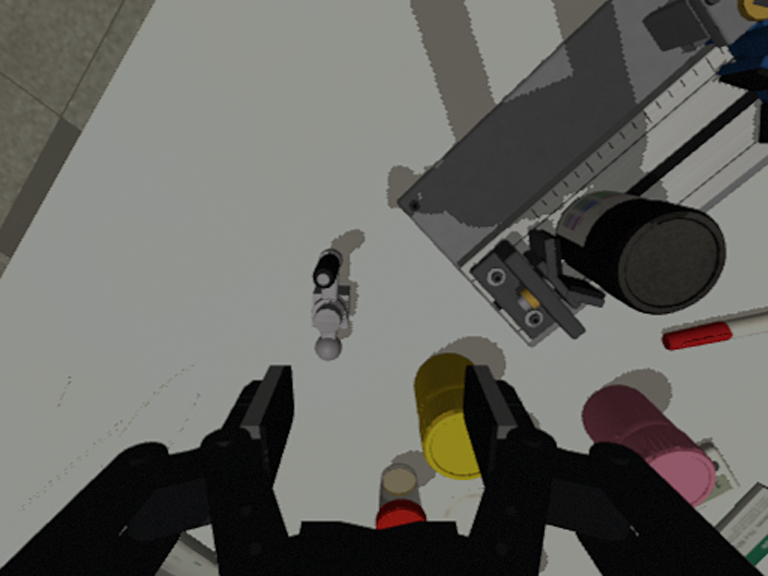

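The crank is clear in this view: handle top at (322,279), boss top at (329,316) and ball at (328,348) in the 1.5x image.

Run:
```python
from h import *
m={k:np.array(v) for k,v in eyes.camera_model("wrist").items()}
P=[onz(m,322/1.5,279/1.5,.08),onz(m,329/1.5,316/1.5,.048),onz(m,328/1.5,348/1.5,.030),onz(m,330/1.5,257/1.5,.036)]
for p in P:print(p.round(4))
hb=P[0][:2]-P[1][:2];hc=P[0][:2]-P[2][:2]
for d in(hb,hc,P[1][:2]-P[2][:2]):print(np.hypot(*d),np.degrees(np.arctan2(d[1],d[0])))
```

```text
[ 0.4576 -0.2503  0.08  ]
[ 0.4829 -0.2816  0.048 ]
[ 0.5026 -0.3126  0.03  ]
[ 0.4558 -0.2461  0.036 ]
0.040237272877000574 128.8863148631218
0.07680863291453624 125.84486878126268
0.03669020352454946 122.50906929642494
```

Call:
servo_tool:
  plan:
    - {"dp":[-26,-19,0],"angular":[0,0,0.05],"fingers":60}
    - {"dp":[-52,-38.5,0],"angular":[0,0,0.05],"fingers":60}
    - {"dp":[-52,-38.5,40],"angular":[0,0,0.05],"fingers":60}
    - {"dp":[-52,-38.5,80],"angular":[0,0,0.05],"fingers":60}
    - {"dp":[-52,-38.5,120],"angular":[0,0,0.05],"fingers":60}
    - {"dp":[-52,-38.5,145],"angular":[0,0,0.05],"fingers":60}
    - {"dp":[-52,-38.5,145],"angular":[0,0,0.05],"fingers":60}
    - {"dp":[-52,-38.5,145],"angular":[0,0,0.05],"fingers":60}

```text
time_s: 1.53
tool_pos: [0.4855, -0.283, 0.0848]
tool_rot: [[-0.589, 0.808, -0.003], [0.808, 0.589, 0.003], [0.004, -0.001, -1.0]]
contact_force: [0.5, 0.7, 0.7]
opening: 0.0598
grasp_force: 0.0
```

Run:
```python
from h import *
s=arm.read_state();print(s["tool_pos"],s["contact_force"])
m,im=shot("wrist","w2.png")
R=s["tool_rot"];print("tcp px",proj(m,s["tool_pos"]))
P=s["tool_pos"].copy();
for z in(.048,.08,.03):
    P[2]=z;print(z,proj(m,P),proj(m,P+R[:,0]*.045*[1,1,0]),proj(m,P-R[:,0]*.031*[1,1,0]))
cv2.imwrite("pics/w2b.png",cv2.resize(im,None,fx=1.5,fy=1.5,interpolation=cv2.INTER_CUBIC))
```

```text
[ 0.48550737 -0.28295925  0.08483166] [0.52935819 0.72988158 0.67631546]
tcp px (np.float64(251.1379635731052), np.float64(254.36963842646645))
0.048 (np.float64(251.31962147142605), np.float64(225.91974136351462)) (np.float64(251.28281433569913), np.float64(158.70320087061626)) (np.float64(251.34201656638018), np.float64(266.81726781047183))
0.08 (np.float64(251.1661627030437), np.float64(249.953302272456)) (np.float64(251.10755057533672), np.float64(171.51441974873944)) (np.float64(251.20100880683347), np.float64(296.5868156511115))
0.03 (np.float64(251.3867209343845), np.float64(215.41112691959123)) (np.float64(251.35787708016497), np.float64(153.2163549478982)) (np.float64(251.40444863619234), np.float64(253.63661381640983))
```

View pics/w2b.png

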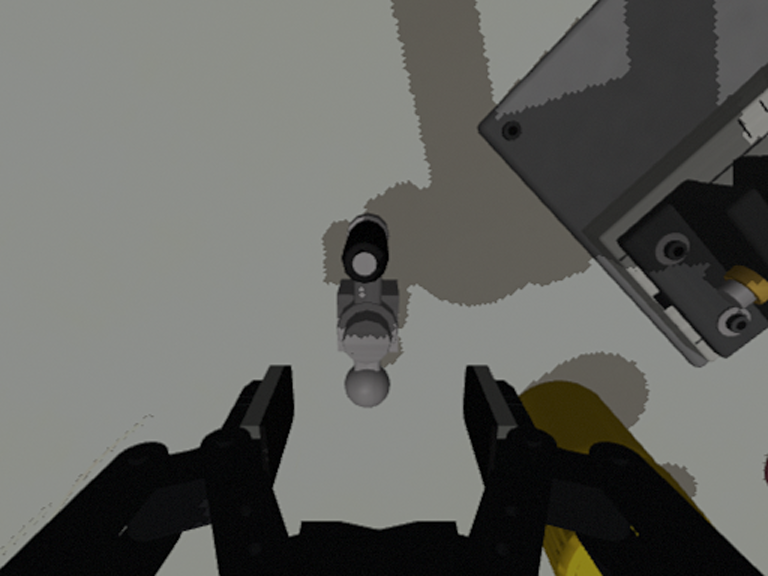

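Handle top at (365,264), boss at (368,345) and ball at (367,386): the crank sits about 1.5 mm off the commanded line. Next I descend and grip the hub.

Call:
servo_tool:
  plan:
    - {"dp":[-1.2,-1.7,20],"angular":[0,0,0],"fingers":60}
    - {"dp":[-1.2,-1.7,45],"angular":[0,0,0],"fingers":60}
    - {"dp":[-1.2,-1.7,65],"angular":[0,0,0],"fingers":60}
    - {"dp":[-1.2,-1.7,73],"angular":[0,0,0],"fingers":60}
    - {"dp":[-1.2,-1.7,73],"angular":[0,0,0],"fingers":60}
    - {"dp":[-1.2,-1.7,73],"angular":[0,0,0],"fingers":60}

```text
time_s: 2.08
tool_pos: [0.4866, -0.2874, 0.0156]
tool_rot: [[-0.589, 0.808, 0.003], [0.808, 0.589, -0.002], [-0.004, 0.001, -1.0]]
contact_force: [-0.0, 0.3, 1.0]
opening: 0.0605
grasp_force: 0.0
```

Run:
```python
from h import *
m,im=shot("wrist","w3.png")
s=arm.read_state();R=s["tool_rot"];P=s["tool_pos"].copy();print(P,s["contact_force"])
# handle top bright disc & ball predicted
P[2]=.08;print(proj(m,P+R[:,0]*.045*[1,1,0]));P[2]=.048;print(proj(m,P));P[2]=.03;print(proj(m,P-R[:,0]*.031*[1,1,0]))
cv2.imwrite("pics/w3b.png",cv2.resize(im[100:384,120:390],None,fx=2,fy=2,interpolation=cv2.INTER_CUBIC))
```

```text
[ 0.4869236  -0.28767521  0.01612069] [-0.08374513  0.25978641  0.44730103]
(np.float64(250.9535261071077), np.float64(233.63146156519306))
(np.float64(251.16765696471197), np.float64(293.2744022801843))
(np.float64(251.2397426242047), np.float64(320.49827877003617))
```

View pics/w3b.png

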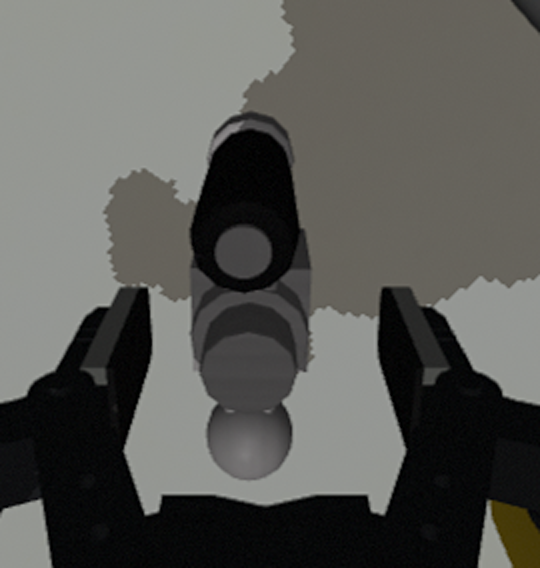

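The hub sits between the pads, about 3 mm to the left and 2 mm towards the handle. I correct for that and close.

Call:
servo_tool:
  plan:
    - {"dp":[2,-3,3.5],"angular":[0,0,0],"fingers":60}
    - {"dp":[2,-3,3.5],"angular":[0,0,0],"fingers":45}
    - {"dp":[2,-3,3.5],"angular":[0,0,0],"fingers":35}
    - {"dp":[2,-3,3.5],"angular":[0,0,0],"fingers":28}
    - {"dp":[2,-3,3.5],"angular":[0,0,0],"fingers":20}
    - {"dp":[2,-3,3.5],"angular":[0,0,0],"fingers":20}
    - {"dp":[2,-3,3.5],"angular":[0,0,0],"fingers":20}
  grip_force: 60

```text
time_s: 2.72
tool_pos: [0.482, -0.2872, 0.0108]
tool_rot: [[-0.589, 0.808, 0.001], [0.808, 0.589, -0.001], [-0.001, 0.0, -1.0]]
contact_force: [-1.0, 1.5, 4.8]
opening: 0.0283
grasp_force: 60.0
```

Call:
servo_tool:
  plan:
    - {"dp":[0,0,-20],"angular":[0,0,0],"fingers":20}
    - {"dp":[0,0,-60],"angular":[0,0,0],"fingers":20}
    - {"dp":[0,0,-100],"angular":[0,0,0],"fingers":20}
    - {"dp":[0,0,-140],"angular":[0,0,0],"fingers":20}
    - {"dp":[10,17,-165],"angular":[0,0,0],"fingers":20}
    - {"dp":[30,52,-165],"angular":[0,0,0],"fingers":20}
    - {"dp":[50,86,-165],"angular":[0,0,0],"fingers":20}
    - {"dp":[70,121,-165],"angular":[0,0,0],"fingers":20}
    - {"dp":[90,155,-165],"angular":[0,0,0],"fingers":20}
    - {"dp":[110,190,-165],"angular":[0,0,0],"fingers":20}

```text
time_s: 3.55
tool_pos: [0.57, -0.0842, 0.1736]
tool_rot: [[-0.589, 0.808, -0.002], [0.808, 0.589, 0.0], [0.001, -0.001, -1.0]]
contact_force: [1.1, -0.0, -2.2]
opening: 0.029
grasp_force: 59.6
```

Call:
servo_tool:
  plan:
    - {"dp":[20,34,0],"angular":[0,0,0],"fingers":20}
    - {"dp":[36,62,0],"angular":[0,0,0],"fingers":20}
    - {"dp":[36,62,0],"angular":[0,0,0],"fingers":20}
    - {"dp":[36,62,0],"angular":[0,0,0],"fingers":20}
    - {"dp":[36,62,0],"angular":[0,0,0],"fingers":20}
    - {"dp":[36,62,0],"angular":[0,0,0],"fingers":20}

```text
time_s: 4.05
tool_pos: [0.5985, -0.0214, 0.1741]
tool_rot: [[-0.588, 0.809, -0.001], [0.809, 0.588, -0.0], [0.001, -0.001, -1.0]]
contact_force: [0.5, -0.2, -1.5]
opening: 0.0284
grasp_force: 59.7
```

Run:
```python
from h import *
s=arm.read_state();R=s["tool_rot"];P=s["tool_pos"].copy();print(P,R.round(3).tolist(),s["contact_force"],s["opening"])
m,im=shot("wrist","w4.png")
u,v=proj(m,(.553,.0445,.098));print(u,v)
u,v=int(u),int(v);y0=max(v-30,0);y1=v+30
a=cv2.resize(im[y0:y1,u-35:u+35],None,fx=8,fy=8,interpolation=cv2.INTER_CUBIC)
b=cv2.resize(im,(a.shape[0]*512//384*0+230,172))
b=np.vstack([b,np.zeros((a.shape[0]-172,230,3),np.uint8)]);cv2.imwrite("pics/w4b.png",np.hstack([a,b]));print(u-35,y0,a.shape)
```

```text
[ 0.59852513 -0.02143133  0.17407523] [[-0.588, 0.809, -0.001], [0.809, 0.588, -0.0], [0.001, -0.001, -1.0]] [ 0.45209512 -0.17656063 -1.45097664] 0.02838552626484292
254.26271325408257 97.50576846481728
219 67 (480, 560, 3)
```

View pics/w4b.png

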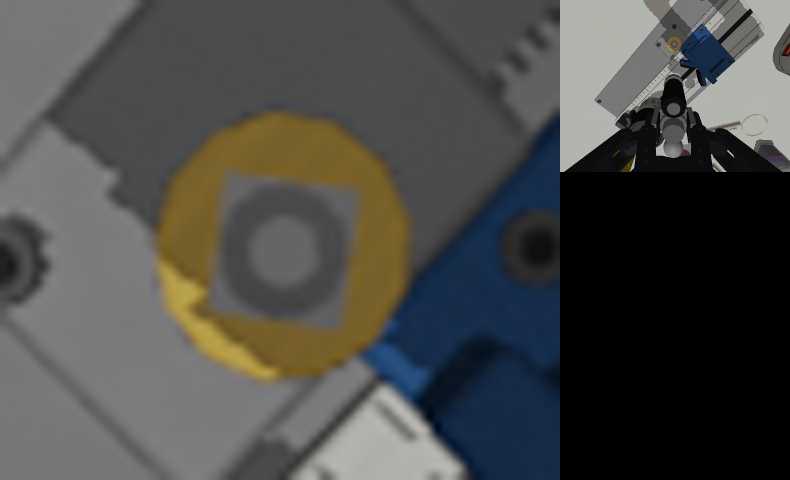

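The shaft's square end is centred at crop (283,250), turned about 7.7° clockwise from the tool axes. I now measure the held crank in the same picture.

Run:
```python
from h import *
im=cv2.imread("pics/w4.png");s=arm.read_state();R=s["tool_rot"];T=s["tool_pos"]
m={k:np.array(v) for k,v in eyes.camera_model("wrist").items()}
u0=T[2]-.0108
g=cv2.cvtColor(im,cv2.COLOR_BGR2GRAY)
for nm,(cu,cv),z,rr,off in(("handle",(251,243),.08,(6,20),.045),("ball",(251,328),.030,(14,26),-.031)):
    roi=g[cv-35:cv+35,cu-35:cu+35]
    c=cv2.HoughCircles(cv2.GaussianBlur(cv2.resize(roi,None,fx=4,fy=4,interpolation=cv2.INTER_CUBIC),(0,0),2),cv2.HOUGH_GRADIENT,1,200,param1=60,param2=15,minRadius=rr[0]*4,maxRadius=rr[1]*4)
    x,y,r=c[0][0]/4;u,v=cu-35+x,cv-35+y
    P=onz(m,u,v,u0+z);d=R.T@(P-T);print(nm,u,v,r,"tool offs mm",(d*1000).round(2),"centre x",d[0]*1000-off*1000)
S=onz(m,254.4,98.25,.098);d=R.T@(S-T);print("shaft",S,"tool offs",(d*1000).round(2))
```

```text
handle 252.875 241.375 15.6 tool offs mm [ 44.31   0.67 -69.19] centre x -0.6866032114149476
ball 252.375 330.625 21.925 tool offs mm [-33.5    0.66 -19.21] centre x -2.502180763911092
shaft [0.55351852 0.04396254 0.098     ] tool offs [79.55  2.15 76.39]
```

Call:
servo_tool:
  plan:
    - {"dp":[35,1,0],"angular":[0,0,0.07],"fingers":20}
    - {"dp":[65,1.5,0],"angular":[0,0,0.134],"fingers":20}
    - {"dp":[80.5,1.5,0],"angular":[0,0,0.134],"fingers":20}
    - {"dp":[80.5,1.5,0],"angular":[0,0,0.134],"fingers":20}
    - {"dp":[80.5,1.5,25],"angular":[0,0,0.134],"fingers":20}
    - {"dp":[80.5,1.5,50],"angular":[0,0,0.134],"fingers":20}
    - {"dp":[80.5,1.5,60],"angular":[0,0,0.134],"fingers":20}
    - {"dp":[80.5,1.5,60],"angular":[0,0,0.134],"fingers":20}
    - {"dp":[80.5,1.5,60],"angular":[0,0,0.134],"fingers":20}
    - {"dp":[80.5,1.5,60],"angular":[0,0,0.134],"fingers":20}

```text
time_s: 4.93
tool_pos: [0.5541, 0.0449, 0.1164]
tool_rot: [[-0.475, 0.88, 0.003], [0.88, 0.475, -0.0], [-0.002, 0.002, -1.0]]
contact_force: [-0.3, -0.2, -1.0]
opening: 0.0286
grasp_force: 59.7
```

Call:
servo_tool:
  plan:
    - {"dp":[0.5,-1,3],"angular":[0,0,0],"fingers":20}
    - {"dp":[0.5,-1,6],"angular":[0,0,0],"fingers":20}
    - {"dp":[0.5,-1,9],"angular":[0,0,0],"fingers":20}
    - {"dp":[0.5,-1,11],"angular":[0,0,0],"fingers":20}
    - {"dp":[0.5,-1,13],"angular":[0,0,0],"fingers":20}
    - {"dp":[0.5,-1,14],"angular":[0,0,0],"fingers":20}

```text
time_s: 5.43
tool_pos: [0.552, 0.0452, 0.1007]
tool_rot: [[-0.476, 0.88, 0.001], [0.88, 0.476, -0.001], [-0.001, 0.0, -1.0]]
contact_force: [0.5, -1.4, -0.9]
opening: 0.0283
grasp_force: 59.8
```

Call:
servo_tool:
  plan:
    - {"dp":[0,0,3],"angular":[0,0,0],"fingers":20}
    - {"dp":[0,0,6],"angular":[0,0,0],"fingers":20}
    - {"dp":[0,0,9],"angular":[0,0,0],"fingers":20}
    - {"dp":[0,0,11],"angular":[0,0,0],"fingers":20}
    - {"dp":[0,0,12],"angular":[0,0,0],"fingers":20}
    - {"dp":[0,0,12],"angular":[0,0,0],"fingers":20}

```text
time_s: 5.93
tool_pos: [0.5519, 0.0451, 0.0888]
tool_rot: [[-0.476, 0.88, 0.0], [0.88, 0.476, -0.001], [-0.001, -0.0, -1.0]]
contact_force: [2.0, -3.5, -1.3]
opening: 0.0288
grasp_force: 59.8
```

Call:
servo_tool:
  plan:
    - {"dp":[0,0,1],"angular":[0,0,0],"fingers":20}
    - {"dp":[0,0,1.5],"angular":[0,0,0],"fingers":20}
    - {"dp":[0,0,1.5],"angular":[0,0,0],"fingers":20}

```text
time_s: 6.18
tool_pos: [0.552, 0.0451, 0.0888]
tool_rot: [[-0.476, 0.88, 0.001], [0.88, 0.476, -0.001], [-0.001, 0.0, -1.0]]
contact_force: [-1.7, -3.6, 3.4]
opening: 0.0289
grasp_force: 60.6
```

Call:
servo_tool:
  plan:
    - {"dp":[0,0,0],"angular":[0,0,0],"fingers":35}
    - {"dp":[0,0,0],"angular":[0,0,0],"fingers":45}
    - {"dp":[0,0,0],"angular":[0,0,0],"fingers":55}
    - {"dp":[0,0,0],"angular":[0,0,0],"fingers":55}
    - {"dp":[0,0,-15],"angular":[0,0,0],"fingers":55}
    - {"dp":[0,0,-34],"angular":[0,0,0],"fingers":55}
    - {"dp":[15,0,-34],"angular":[0,0,0],"fingers":55}
    - {"dp":[30,0,-34],"angular":[0,0,0],"fingers":55}
    - {"dp":[44,0,-34],"angular":[0,0,0],"fingers":55}
    - {"dp":[44,0,-34],"angular":[0,0,0],"fingers":55}

```text
time_s: 7.02
tool_pos: [0.5281, 0.0874, 0.1198]
tool_rot: [[-0.479, 0.878, -0.004], [0.878, 0.479, 0.002], [0.003, -0.002, -1.0]]
contact_force: [-0.7, -0.2, -0.9]
opening: 0.0552
grasp_force: 0.0
```

Run:
```python
from h import *
s=arm.read_state();R=s["tool_rot"];T=s["tool_pos"];print(T,s["contact_force"])
m,im=shot("wrist","w5.png");g=cv2.cvtColor(im,cv2.COLOR_BGR2GRAY)
C=np.array([.5525,.044]);d=R[:2,0]
print("pred handle top",proj(m,(*(C+.045*d),.158)),"ball",proj(m,(*(C-.031*d),.108)),"boss",proj(m,(*C,.126)))
cv2.imwrite("pics/w5b.png",im[120:384,110:400])
```

```text
[0.52813504 0.08741519 0.11975643] [-0.68559263 -0.24932374 -0.88686293]
pred handle top (np.float64(252.174909877475), np.float64(310.30997758089933)) ball (np.float64(252.23471733973238), np.float64(352.5779097062199)) boss (np.float64(252.22182165551422), np.float64(336.40841452061363))
```

View pics/w5b.png

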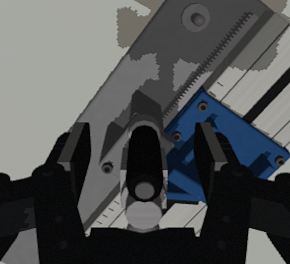

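The handle top is at crop (146,190), where I predicted it, and the hub is still home. Next I grip the handle.

Call:
servo_tool:
  plan:
    - {"dp":[-4,0.5,0],"angular":[0,0,0],"fingers":40}
    - {"dp":[-4,0.5,0],"angular":[0,0,0],"fingers":25}
    - {"dp":[-4,0.5,0],"angular":[0,0,0],"fingers":10}
    - {"dp":[-4,0.5,0],"angular":[0,0,0],"fingers":10}
    - {"dp":[-4,0.5,0],"angular":[0,0,0],"fingers":10}
    - {"dp":[-4,0.5,0],"angular":[0,0,0],"fingers":10}
  grip_force: 45

```text
time_s: 7.57
tool_pos: [0.5333, 0.0806, 0.1211]
tool_rot: [[-0.475, 0.88, -0.0], [0.88, 0.475, -0.0], [-0.0, -0.0, -1.0]]
contact_force: [0.0, -0.8, -1.0]
opening: 0.0155
grasp_force: 43.8
```

```bash
cat > wind.py <<'E'
import sys
from h import *
# rows for winding cw: args step_deg n ; current handle angle in tool frame (tool x = 0deg, tool y axis at world -90 -> cw is +)
a0,st,n=map(float,sys.argv[1:]);r=45.
print([[round(r*(np.cos(np.radians(a0+st*k))-np.cos(np.radians(a0))),1),round(r*(np.sin(np.radians(a0+st*k))-np.sin(np.radians(a0))),1)] for k in range(1,int(n)+1)])
E
python3 wind.py 0 10 10
python3 - <<'E'
from h import *
s=arm.read_state();print(s["tool_pos"],s["tool_rot"].round(3).tolist(),s["contact_force"],s["opening"])
C=np.array([.5525,.044]);d=s["tool_pos"][:2]-C;print((s["tool_rot"][:2,:2].T@d*1000).round(2))
E
```

```text
[[np.float64(-0.7), np.float64(7.8)], [np.float64(-2.7), np.float64(15.4)], [np.float64(-6.0), np.float64(22.5)], [np.float64(-10.5), np.float64(28.9)], [np.float64(-16.1), np.float64(34.5)], [np.float64(-22.5), np.float64(39.0)], [np.float64(-29.6), np.float64(42.3)], [np.float64(-37.2), np.float64(44.3)], [np.float64(-45.0), np.float64(45.0)], [np.float64(-52.8), np.float64(44.3)]]
[0.53328306 0.08055347 0.12108865] [[-0.475, 0.88, -0.0], [0.88, 0.475, -0.0], [-0.0, -0.0, -1.0]] [ 0.02350573 -0.78069625 -1.00777179] 0.015493366895572727
[41.29  0.47]
```

Call:
servo_tool:
  plan:
    - {"dp":[-0.7,7.8,0],"angular":[0,0,0],"fingers":10}
    - {"dp":[-2.7,15.4,0],"angular":[0,0,0],"fingers":10}
    - {"dp":[-6,22.5,0],"angular":[0,0,0],"fingers":10}
    - {"dp":[-10.5,28.9,0],"angular":[0,0,0],"fingers":10}
    - {"dp":[-16.1,34.5,0],"angular":[0,0,0],"fingers":10}
    - {"dp":[-22.5,39,0],"angular":[0,0,0],"fingers":10}
    - {"dp":[-29.6,42.3,0],"angular":[0,0,0],"fingers":10}
    - {"dp":[-37.2,44.3,0],"angular":[0,0,0],"fingers":10}
    - {"dp":[-45,45,0],"angular":[0,0,0],"fingers":10}
    - {"dp":[-45,45,0],"angular":[0,0,0],"fingers":10}

```text
time_s: 8.4
tool_pos: [0.5943, 0.0626, 0.1208]
tool_rot: [[-0.475, 0.88, -0.003], [0.88, 0.475, 0.001], [0.002, -0.002, -1.0]]
contact_force: [-5.0, -0.2, 0.3]
opening: 0.0162
grasp_force: 44.2
```

```bash
python3 wind.py 90 20 10
python3 - <<'E'
from h import *
s=arm.read_state();R=s["tool_rot"];print(s["tool_pos"],R.T@s["contact_force"],s["wrist_torque"],s["opening"])
C=np.array([.5525,.044]);d=s["tool_pos"][:2]-C;print((R[:2,:2].T@d*1000).round(2))
m,im=shot("scene","s6.png");m=eyes.camera_model("scene")
hsv=cv2.cvtColor(im,cv2.COLOR_BGR2HSV);b=cv2.inRange(hsv,(100,150,60),(120,255,255));b[:180]=0;b[230:]=0;b[:,:200]=0;b[:,270:]=0;v,u=np.nonzero(b);print("jaw px",u.mean(),v.mean(),len(u))
E
```

```text
[[np.float64(-15.4), np.float64(-2.7)], [np.float64(-28.9), np.float64(-10.5)], [np.float64(-39.0), np.float64(-22.5)], [np.float64(-44.3), np.float64(-37.2)], [np.float64(-44.3), np.float64(-52.8)], [np.float64(-39.0), np.float64(-67.5)], [np.float64(-28.9), np.float64(-79.5)], [np.float64(-15.4), np.float64(-87.3)], [np.float64(-0.0), np.float64(-90.0)], [np.float64(15.4), np.float64(-87.3)]]
[0.59431694 0.06261626 0.12076292] [ 2.25101067 -4.49754944 -0.24183106] [-0.18641505  0.8666904   0.08950746] 0.01617412859460642
[-3.5  45.64]
jaw px 234.43726235741445 207.88212927756655 263
```

Call:
servo_tool:
  plan:
    - {"dp":[-15.4,-2.7,0],"angular":[0,0,0],"fingers":10}
    - {"dp":[-28.9,-10.5,0],"angular":[0,0,0],"fingers":10}
    - {"dp":[-39,-22.5,0],"angular":[0,0,0],"fingers":10}
    - {"dp":[-44.3,-37.2,0],"angular":[0,0,0],"fingers":10}
    - {"dp":[-44.3,-52.8,0],"angular":[0,0,0],"fingers":10}
    - {"dp":[-39,-67.5,0],"angular":[0,0,0],"fingers":10}
    - {"dp":[-28.9,-79.5,0],"angular":[0,0,0],"fingers":10}
    - {"dp":[-15.4,-87.3,0],"angular":[0,0,0],"fingers":10}
    - {"dp":[0,-90,0],"angular":[0,0,0],"fingers":10}
    - {"dp":[0,-90,0],"angular":[0,0,0],"fingers":10}

```text
time_s: 9.28
tool_pos: [0.5144, 0.021, 0.1214]
tool_rot: [[-0.477, 0.879, 0.001], [0.879, 0.477, -0.0], [-0.001, 0.001, -1.0]]
contact_force: [-2.0, -2.0, -0.8]
opening: 0.0156
grasp_force: 44.8
```

```bash
cat > st.py <<'E'
from h import *
s=arm.read_state();R=s["tool_rot"];f=R.T@s["contact_force"]
C=np.array([.5525,.044]);d=R[:2,:2].T@(s["tool_pos"][:2]-C)*1000+[3.2,0]
r=np.hypot(*d);t=np.array([-d[1],d[0]])/r
print("t",s["time_s"],"r",r.round(2),"ang",np.degrees(np.arctan2(d[1],d[0])).round(1),"F tan",-(f[:2]@t).round(2),"rad",(f[:2]@d/r).round(2),"z",f[2].round(2),"tz",s["tool_pos"][2].round(4))
E
python3 st.py; python3 wind.py 270 20 10
```

```text
t 9.2833 r 44.49 ang -88.5 F tan 0.93 rad 2.68 z 0.79 tz 0.1214
[[np.float64(15.4), np.float64(2.7)], [np.float64(28.9), np.float64(10.5)], [np.float64(39.0), np.float64(22.5)], [np.float64(44.3), np.float64(37.2)], [np.float64(44.3), np.float64(52.8)], [np.float64(39.0), np.float64(67.5)], [np.float64(28.9), np.float64(79.5)], [np.float64(15.4), np.float64(87.3)], [np.float64(0.0), np.float64(90.0)], [np.float64(-15.4), np.float64(87.3)]]
```

Call:
servo_tool:
  plan:
    - {"dp":[15.4,2.7,0],"angular":[0,0,0],"fingers":10}
    - {"dp":[28.9,10.5,0],"angular":[0,0,0],"fingers":10}
    - {"dp":[39,22.5,0],"angular":[0,0,0],"fingers":10}
    - {"dp":[44.3,37.2,0],"angular":[0,0,0],"fingers":10}
    - {"dp":[44.3,52.8,0],"angular":[0,0,0],"fingers":10}
    - {"dp":[39,67.5,0],"angular":[0,0,0],"fingers":10}
    - {"dp":[28.9,79.5,0],"angular":[0,0,0],"fingers":10}
    - {"dp":[15.4,87.3,0],"angular":[0,0,0],"fingers":10}
    - {"dp":[0,90,0],"angular":[0,0,0],"fingers":10}
    - {"dp":[0,90,0],"angular":[0,0,0],"fingers":10}

```text
time_s: 10.12
tool_pos: [0.595, 0.0616, 0.1207]
tool_rot: [[-0.475, 0.88, -0.003], [0.88, 0.475, -0.0], [0.001, -0.002, -1.0]]
contact_force: [-4.4, -1.5, 1.0]
opening: 0.0161
grasp_force: 45.2
```

Call:
servo_tool:
  plan:
    - {"dp":[-15.4,-2.7,0],"angular":[0,0,0],"fingers":10}
    - {"dp":[-28.9,-10.5,0],"angular":[0,0,0],"fingers":10}
    - {"dp":[-39,-22.5,0],"angular":[0,0,0],"fingers":10}
    - {"dp":[-44.3,-37.2,0],"angular":[0,0,0],"fingers":10}
    - {"dp":[-44.3,-52.8,0],"angular":[0,0,0],"fingers":10}
    - {"dp":[-39,-67.5,0],"angular":[0,0,0],"fingers":10}
    - {"dp":[-28.9,-79.5,0],"angular":[0,0,0],"fingers":10}
    - {"dp":[-15.4,-87.3,0],"angular":[0,0,0],"fingers":10}
    - {"dp":[0,-90,0],"angular":[0,0,0],"fingers":10}
    - {"dp":[0,-90,0],"angular":[0,0,0],"fingers":10}

```text
time_s: 10.95
tool_pos: [0.5142, 0.0213, 0.1214]
tool_rot: [[-0.477, 0.879, 0.0], [0.879, 0.477, 0.001], [0.0, 0.001, -1.0]]
contact_force: [-2.0, -2.1, -2.0]
opening: 0.0155
grasp_force: 45.0
```

```bash
python3 st.py
python3 - <<'E'
from h import *
m,a=shot("scene","s7.png");b=cv2.imread("pics/scene0.png");_,c=shot("side","d7.png")
f=lambda i:cv2.resize(i[155:245,195:320],None,fx=3,fy=3,interpolation=cv2.INTER_CUBIC)
g=cv2.resize(c[170:260,210:310],None,fx=3,fy=3,interpolation=cv2.INTER_CUBIC)
cv2.imwrite("pics/s7b.png",np.vstack([np.hstack([f(b),f(a)]),np.hstack([g,np.zeros((270,450,3),np.uint8)])]))
E
```

```text
t 10.95 r 44.51 ang -88.0 F tan 0.99 rad 2.76 z 1.97 tz 0.1214
```

View pics/s7b.png

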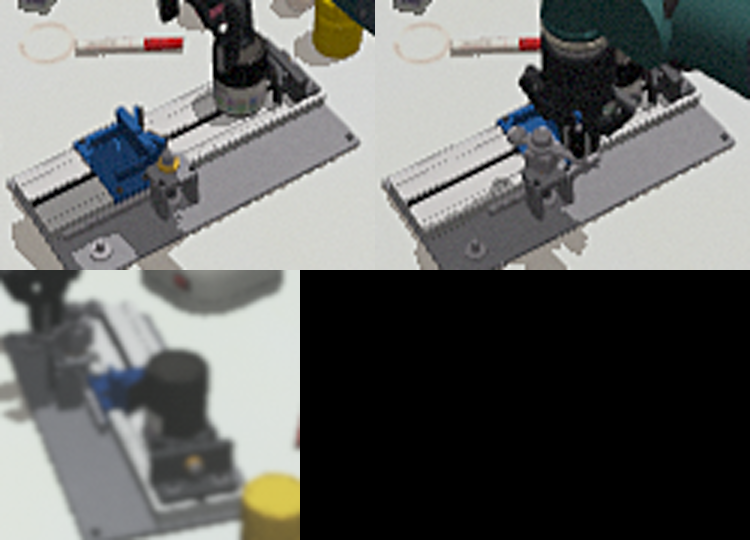

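The jaw has moved about 66 mm, is close to the jar, and still runs freely. I'll wind on to 2.0 turns, the minimum given, and then feel for contact in small steps.

Call:
servo_tool:
  plan:
    - {"dp":[7.8,0.7,0],"angular":[0,0,0],"fingers":10}
    - {"dp":[15.4,2.7,0],"angular":[0,0,0],"fingers":10}
    - {"dp":[22.5,6,0],"angular":[0,0,0],"fingers":10}
    - {"dp":[28.9,10.5,0],"angular":[0,0,0],"fingers":10}
    - {"dp":[34.5,16.1,0],"angular":[0,0,0],"fingers":10}
    - {"dp":[39,22.5,0],"angular":[0,0,0],"fingers":10}
    - {"dp":[42.3,29.6,0],"angular":[0,0,0],"fingers":10}
    - {"dp":[44.3,37.2,0],"angular":[0,0,0],"fingers":10}
    - {"dp":[45,45,0],"angular":[0,0,0],"fingers":10}

```text
time_s: 11.8
tool_pos: [0.5339, 0.0809, 0.121]
tool_rot: [[-0.476, 0.879, -0.0], [0.879, 0.476, -0.002], [-0.002, -0.001, -1.0]]
contact_force: [-0.6, -7.4, -3.0]
opening: 0.0156
grasp_force: 44.9
```

```bash
python3 st.py; for a in 0 45 90 135 180 225 270 315; do python3 wind.py $a 5 9|sed 's/np.float64//g'; done
python3 - <<'E'
from h import *
m=eyes.camera_model("side")
for n in("side0","d7"):
    im=cv2.imread(f"pics/{n}.png");h=cv2.cvtColor(im,cv2.COLOR_BGR2HSV)
    b=cv2.inRange(h,(100,120,40),(125,255,255));b[:180]=0;b[230:]=0;b[:,:210]=0;b[:,310:]=0
    v,u=np.nonzero(b);i=v.argmax();print(n,len(u),u.mean(),v.mean(),u.min(),u.max(),v.max(),u[i])
E
```

```text
t 11.8 r 44.49 ang 1.5 F tan 3.88 rad -6.36 z 3.04 tz 0.121
[[(-0.2), (3.9)], [(-0.7), (7.8)], [(-1.5), (11.6)], [(-2.7), (15.4)], [(-4.2), (19.0)], [(-6.0), (22.5)], [(-8.1), (25.8)], [(-10.5), (28.9)], [(-13.2), (31.8)]]
[[(-2.9), (2.7)], [(-6.0), (5.0)], [(-9.3), (7.2)], [(-12.8), (9.0)], [(-16.4), (10.5)], [(-20.2), (11.6)], [(-24.0), (12.5)], [(-27.9), (13.0)], [(-31.8), (13.2)]]
[[(-3.9), (-0.2)], [(-7.8), (-0.7)], [(-11.6), (-1.5)], [(-15.4), (-2.7)], [(-19.0), (-4.2)], [(-22.5), (-6.0)], [(-25.8), (-8.1)], [(-28.9), (-10.5)], [(-31.8), (-13.2)]]
[[(-2.7), (-2.9)], [(-5.0), (-6.0)], [(-7.2), (-9.3)], [(-9.0), (-12.8)], [(-10.5), (-16.4)], [(-11.6), (-20.2)], [(-12.5), (-24.0)], [(-13.0), (-27.9)], [(-13.2), (-31.8)]]
[[(0.2), (-3.9)], [(0.7), (-7.8)], [(1.5), (-11.6)], [(2.7), (-15.4)], [(4.2), (-19.0)], [(6.0), (-22.5)], [(8.1), (-25.8)], [(10.5), (-28.9)], [(13.2), (-31.8)]]
[[(2.9), (-2.7)], [(6.0), (-5.0)], [(9.3), (-7.2)], [(12.8), (-9.0)], [(16.4), (-10.5)], [(20.2), (-11.6)], [(24.0), (-12.5)], [(27.9), (-13.0)], [(31.8), (-13.2)]]
[[(3.9), (0.2)], [(7.8), (0.7)], [(11.6), (1.5)], [(15.4), (2.7)], [(19.0), (4.2)], [(22.5), (6.0)], [(25.8), (8.1)], [(28.9), (10.5)], [(31.8), (13.2)]]
[[(2.7), (2.9)], [(5.0), (6.0)], [(7.2), (9.3)], [(9.0), (12.8)], [(10.5), (16.4)], [(11.6), (20.2)], [(12.5), (24.0)], [(13.0), (27.9)], [(13.2), (31.8)]]
side0 20 254.25 193.25 245 262 195 246
d7 45 247.66666666666666 207.3111111111111 241 256 215 245
```

Run:
```python
from h import *
from scipy.spatial.transform import Rotation as Ro
# camera mount from current pose, re-applied to the poses of wrist0 and w1
s=arm.read_state();m={k:np.array(v) for k,v in eyes.camera_model("wrist").items()}
R=s["tool_rot"];A=R.T@m["attitude"];t=R.T@(m["eye"]-s["tool_pos"])
def cam(P,yaw):
    Rt=np.array([[np.cos(yaw),np.sin(yaw),0],[np.sin(yaw),-np.cos(yaw),0],[0,0,-1.]])
    return dict(K=m["K"],eye=np.array(P)+Rt@t,attitude=Rt@A)
c0=cam([.5496,.0001,.2304],np.pi/2);c1=cam([.4816,-.2216,.2308],np.arctan2(.779,-.627))
print(c0["eye"])
C=np.array([.5525,.044]);th=-.122;F=np.array([[np.cos(th),-np.sin(th)],[np.sin(th),np.cos(th)]])
fx=lambda P:(F.T@(P[:2]-C)*1000+[-64,45]).round(1)
for u,v in((287,157),(346,163),(315,144)):print("jaw",fx(onz(c0,u,v,.072)))
for u,v in((538,233),(604,298)):print("stop tip",fx(onz(c1,u/1.5,v/1.5,.072)))
print("bar",[fx(onz(c1,u/1.5,v/1.5,.072)) for u,v in((508,243),(584,328))])
print("stud",fx(onz(c1,530/1.5,298/1.5,.055)))
print("cap w0",fx(onz(c0,304,290,.129)),"cap w1",fx(onz(c1,672/1.5,260/1.5,.129)))
print("shaft w0",fx(onz(c0,256,137,.098)),"peg",fx(onz(c0,246.5,25,.02)), "plate corner",fx(onz(c0,199,288,.012)))
```

```text
[0.54993665 0.08283047 0.3724296 ]
jaw [-28.   26.5]
jaw [33.4 27.7]
jaw [-2.  43.1]
stop tip [ -41.9 -132.6]
stop tip [  28.7 -127.6]
bar [array([ -50.7, -151.7]), array([  37.9, -151.7])]
stud [   0.4 -165.5]
cap w0 [  1.  -90.1] cap w1 [  0.6 -94.8]
shaft w0 [-62.9  46.3] peg [-85.2 150.3] plate corner [-114.4 -188.4]
```

The estimate is that grip comes at about 119 ± 7 mm of jaw travel, and we are at 75. I'll wind 225° more, to 99 mm.

Call:
servo_tool:
  plan:
    - {"dp":[-2.7,15.4,0],"angular":[0,0,0],"fingers":10}
    - {"dp":[-10.5,28.9,0],"angular":[0,0,0],"fingers":10}
    - {"dp":[-22.5,39,0],"angular":[0,0,0],"fingers":10}
    - {"dp":[-37.2,44.3,0],"angular":[0,0,0],"fingers":10}
    - {"dp":[-52.8,44.3,0],"angular":[0,0,0],"fingers":10}
    - {"dp":[-67.5,39,0],"angular":[0,0,0],"fingers":10}
    - {"dp":[-79.5,28.9,0],"angular":[0,0,0],"fingers":10}
    - {"dp":[-87.3,15.4,0],"angular":[0,0,0],"fingers":10}
    - {"dp":[-90,0,0],"angular":[0,0,0],"fingers":10}
    - {"dp":[-90,0,0],"angular":[0,0,0],"fingers":10}

```text
time_s: 12.63
tool_pos: [0.5758, 0.0011, 0.1216]
tool_rot: [[-0.475, 0.88, 0.002], [0.88, 0.475, 0.0], [-0.0, 0.002, -1.0]]
contact_force: [1.4, -0.5, -3.2]
opening: 0.016
grasp_force: 45.0
```

```bash
python3 st.py
cat > jar.py <<'E'
from h import *
m,im=shot("side","dj.png")
for n in("side0","d7","dj"):
    g=cv2.cvtColor(cv2.imread(f"pics/{n}.png"),cv2.COLOR_BGR2GRAY)[190:215,255:290]
    b=(g<60);v,u=np.nonzero(b);print(n,len(u),(u.mean()+255).round(2),(v.mean()+190).round(2),"left",[int(np.nonzero(r)[0].min())+255 if r.any() else None for r in b[8:20:3]],"right",[int(np.nonzero(r)[0].max())+255 if r.any() else None for r in b[8:20:3]])
c=np.array([.5525,.044]);ey=np.array([.1217,.9926])
M=eyes.camera_model("side");p=np.array([.600,-.0945]);print("px/mm along bed",(np.array(proj(M,(*(p-ey*.01),.12)))-proj(M,(*p,.12)))/10)
E
python3 jar.py
```

```text
t 12.6333 r 45.6 ang 179.8 F tan 0.99 rad 1.16 z 3.16 tz 0.1216
side0 227 265.21 206.78 left [255, 255, 260, 259] right [262, 258, 260, 277]
d7 198 265.46 209.99 left [None, None, 258, 255] right [None, None, 260, 277]
dj 179 266.88 210.09 left [None, None, 260, 259] right [None, None, 261, 277]
px/mm along bed [0.10866545 0.17999332]
```

Call:
servo_tool:
  plan:
    - {"dp":[0.7,-7.8,0],"angular":[0,0,0],"fingers":10}
    - {"dp":[2.7,-15.4,0],"angular":[0,0,0],"fingers":10}
    - {"dp":[6,-22.5,0],"angular":[0,0,0],"fingers":10}
    - {"dp":[10.5,-28.9,0],"angular":[0,0,0],"fingers":10}
    - {"dp":[13.2,-31.8,0],"angular":[0,0,0],"fingers":10}
    - {"dp":[13.2,-31.8,0],"angular":[0,0,0],"fingers":10}

```text
time_s: 13.18
tool_pos: [0.5404, -0.0018, 0.1216]
tool_rot: [[-0.476, 0.879, -0.001], [0.879, 0.476, -0.001], [-0.0, -0.001, -1.0]]
contact_force: [1.8, -2.9, -1.7]
opening: 0.0156
grasp_force: 45.1
```

```bash
python3 st.py
python3 - <<'E'
from h import *
m,im=shot("side","dk.png")
a=cv2.imread("pics/side0.png");F=lambda i:cv2.GaussianBlur(cv2.cvtColor(i,cv2.COLOR_BGR2GRAY),(0,0),1)
t=F(a)[193:212,256:282]   # jar cap template
for n in("side0","d7","dj","dk"):
    i=F(cv2.imread(f"pics/{n}.png"))[180:235,240:300]
    r=cv2.matchTemplate(cv2.resize(i,None,fx=8,fy=8,interpolation=cv2.INTER_CUBIC),cv2.resize(t,None,fx=8,fy=8,interpolation=cv2.INTER_CUBIC),cv2.TM_CCOEFF_NORMED)
    _,s,_,l=cv2.minMaxLoc(r);print(n,round(s,3),l[0]/8+240-256,l[1]/8+180-193)
E
```

```text
t 13.1833 r 45.06 ang -134.0 F tan 2.59 rad 2.19 z 1.7 tz 0.1216
side0 1.0 0.0 0.0
d7 0.818 1.875 1.0
dj 0.863 1.0 0.75
dk 0.82 1.875 0.875
```

Call:
servo_tool:
  plan:
    - {"dp":[2.9,-2.7,0],"angular":[0,0,0],"fingers":10}
    - {"dp":[6,-5,0],"angular":[0,0,0],"fingers":10}
    - {"dp":[9.3,-7.2,0],"angular":[0,0,0],"fingers":10}
    - {"dp":[12.8,-9,0],"angular":[0,0,0],"fingers":10}
    - {"dp":[16.4,-10.5,0],"angular":[0,0,0],"fingers":10}
    - {"dp":[20.2,-11.6,0],"angular":[0,0,0],"fingers":10}
    - {"dp":[24,-12.5,0],"angular":[0,0,0],"fingers":10}
    - {"dp":[27.9,-13,0],"angular":[0,0,0],"fingers":10}
    - {"dp":[31.8,-13.2,0],"angular":[0,0,0],"fingers":10}
    - {"dp":[31.8,-13.2,0],"angular":[0,0,0],"fingers":10}

```text
time_s: 14.07
tool_pos: [0.5142, 0.021, 0.1213]
tool_rot: [[-0.477, 0.879, -0.001], [0.879, 0.477, 0.001], [0.001, -0.001, -1.0]]
contact_force: [-0.9, -2.3, 0.9]
opening: 0.0158
grasp_force: 45.3
```

```bash
python3 st.py; for a in 270 280 290 300 310 320 330 340 350 0 10 20 30 40 50 60 70 80 90; do echo $a $(python3 wind.py $a 5 2|sed 's/np.float64//g'); done
```

```text
t 14.0667 r 44.61 ang -88.4 F tan 1.69 rad 1.85 z -0.87 tz 0.1213
270 [[(3.9), (0.2)], [(7.8), (0.7)]]
280 [[(3.8), (0.8)], [(7.6), (2.0)]]
290 [[(3.6), (1.5)], [(7.1), (3.3)]]
300 [[(3.3), (2.1)], [(6.4), (4.5)]]
310 [[(2.9), (2.7)], [(5.5), (5.5)]]
320 [[(2.4), (3.1)], [(4.5), (6.4)]]
330 [[(1.8), (3.5)], [(3.3), (7.1)]]
340 [[(1.2), (3.7)], [(2.0), (7.6)]]
350 [[(0.5), (3.9)], [(0.7), (7.8)]]
0 [[(-0.2), (3.9)], [(-0.7), (7.8)]]
10 [[(-0.8), (3.8)], [(-2.0), (7.6)]]
20 [[(-1.5), (3.6)], [(-3.3), (7.1)]]
30 [[(-2.1), (3.3)], [(-4.5), (6.4)]]
40 [[(-2.7), (2.9)], [(-5.5), (5.5)]]
50 [[(-3.1), (2.4)], [(-6.4), (4.5)]]
60 [[(-3.5), (1.8)], [(-7.1), (3.3)]]
70 [[(-3.7), (1.2)], [(-7.6), (2.0)]]
80 [[(-3.9), (0.5)], [(-7.8), (0.7)]]
90 [[(-3.9), (-0.2)], [(-7.8), (-0.7)]]
```

Call:
servo_tool:
  plan:
    - {"dp":[3.9,0.2,0],"angular":[0,0,0],"fingers":10}
    - {"dp":[7.8,0.7,0],"angular":[0,0,0],"fingers":10}
    - {"dp":[11.6,1.5,0],"angular":[0,0,0],"fingers":10}
    - {"dp":[11.6,1.5,0],"angular":[0,0,0],"fingers":10}

```text
time_s: 14.4
tool_pos: [0.5105, 0.0319, 0.1212]
tool_rot: [[-0.477, 0.879, -0.0], [0.879, 0.477, 0.001], [0.001, 0.0, -1.0]]
contact_force: [-0.6, -1.6, 0.3]
opening: 0.0159
grasp_force: 45.2
```

```bash
python3 st.py; for a in 285 300 315 ; do echo $a $(python3 wind.py $a 5 3|sed 's/np.float64//g'); done
```

```text
t 14.4 r 44.48 ang -73.6 F tan 1.4 rad 0.95 z -0.31 tz 0.1212
285 [[(3.7), (1.2)], [(7.4), (2.7)], [(10.9), (4.5)]]
300 [[(3.3), (2.1)], [(6.4), (4.5)], [(9.3), (7.2)]]
315 [[(2.7), (2.9)], [(5.0), (6.0)], [(7.2), (9.3)]]
```

Call:
servo_tool:
  plan:
    - {"dp":[3.7,1.2,0],"angular":[0,0,0],"fingers":10}
    - {"dp":[7.4,2.7,0],"angular":[0,0,0],"fingers":10}
    - {"dp":[10.9,4.5,0],"angular":[0,0,0],"fingers":10}

```text
time_s: 14.65
tool_pos: [0.5096, 0.043, 0.1212]
tool_rot: [[-0.476, 0.88, 0.0], [0.88, 0.476, 0.0], [-0.0, 0.0, -1.0]]
contact_force: [1.4, -4.2, -1.1]
opening: 0.0163
grasp_force: 45.1
```

```bash
python3 st.py
```

```text
t 14.65 r 44.42 ang -59.3 F tan 4.15 rad -1.58 z 1.06 tz 0.1212
```

Call:
servo_tool:
  plan:
    - {"dp":[3.3,2.1,0],"angular":[0,0,0],"fingers":10}
    - {"dp":[6.4,4.5,0],"angular":[0,0,0],"fingers":10}
    - {"dp":[9.3,7.2,0],"angular":[0,0,0],"fingers":10}
    - {"dp":[9.3,7.2,0],"angular":[0,0,0],"fingers":10}

```text
time_s: 14.98
tool_pos: [0.5113, 0.0533, 0.121]
tool_rot: [[-0.476, 0.879, -0.001], [0.879, 0.476, -0.004], [-0.003, -0.003, -1.0]]
contact_force: [0.0, -7.6, -0.1]
opening: 0.0158
grasp_force: 45.1
```

```bash
python3 st.py
```

```text
t 14.9833 r 44.45 ang -45.7 F tan 7.33 rad -2.1 z 0.12 tz 0.121
```

Call:
servo_tool:
  plan:
    - {"dp":[0,0,0],"angular":[0,0,0],"fingers":10}
    - {"dp":[0,0,0],"angular":[0,0,0],"fingers":10}

```text
time_s: 15.15
tool_pos: [0.5113, 0.0532, 0.1211]
tool_rot: [[-0.476, 0.88, -0.001], [0.88, 0.476, -0.003], [-0.002, -0.002, -1.0]]
contact_force: [-0.0, -6.4, -1.0]
opening: 0.0157
grasp_force: 45.1
```

```bash
python3 st.py; python3 -c "
from h import *
s=arm.read_state();print(s['wrist_torque'],s['contact_force'])"; for a in 315 320 325 330 335 340; do echo $a $(python3 wind.py $a 2.5 2|sed 's/np.float64//g'); done
```

```text
t 15.15 r 44.41 ang -45.9 F tan 6.2 rad -1.73 z 0.97 tz 0.1211
[-1.30630481  0.04791176 -0.00979172] [-0.01935951 -6.44175454 -0.95086644]
315 [[(1.4), (1.4)], [(2.7), (2.9)]]
320 [[(1.2), (1.5)], [(2.4), (3.1)]]
325 [[(1.1), (1.6)], [(2.1), (3.3)]]
330 [[(0.9), (1.7)], [(1.8), (3.5)]]
335 [[(0.8), (1.8)], [(1.5), (3.6)]]
340 [[(0.6), (1.9)], [(1.2), (3.7)]]
```

Call:
servo_tool:
  plan:
    - {"dp":[1.4,1.4,0],"angular":[0,0,0],"fingers":10}
    - {"dp":[1.4,1.4,0],"angular":[0,0,0],"fingers":10}
    - {"dp":[1.4,1.4,0],"angular":[0,0,0],"fingers":10}

```text
time_s: 15.4
tool_pos: [0.5115, 0.0542, 0.121]
tool_rot: [[-0.475, 0.88, -0.002], [0.88, 0.475, -0.005], [-0.003, -0.004, -1.0]]
contact_force: [-0.9, -9.4, -0.4]
opening: 0.0161
grasp_force: 45.2
```

```bash
python3 st.py
```

```text
t 15.4 r 44.48 ang -44.6 F tan 9.29 rad -1.89 z 0.46 tz 0.121
```

The grip is firm: 9.3 N on the handle, about 0.4 N m, which puts it at 30–46 N. The force rises when the crank advances. Now I release the handle, rise and check.

Call:
servo_tool:
  plan:
    - {"dp":[0,0,0],"angular":[0,0,0],"fingers":20}
    - {"dp":[0,0,0],"angular":[0,0,0],"fingers":35}
    - {"dp":[0,0,0],"angular":[0,0,0],"fingers":50}
    - {"dp":[0,0,0],"angular":[0,0,0],"fingers":55}
    - {"dp":[0,0,-35],"angular":[0,0,0],"fingers":55}
    - {"dp":[0,0,-75],"angular":[0,0,0.1],"fingers":55}
    - {"dp":[0,0,-110],"angular":[0,0,0.2],"fingers":55}
    - {"dp":[0,0,-110],"angular":[0,0,0.3],"fingers":55}
    - {"dp":[0,0,-110],"angular":[0,0,0.4],"fingers":55}
    - {"dp":[0,0,-110],"angular":[0,0,0.5],"fingers":55}

```text
time_s: 16.23
tool_pos: [0.5127, 0.0571, 0.2329]
tool_rot: [[0.008, 1.0, 0.003], [1.0, -0.008, 0.001], [0.002, 0.003, -1.0]]
contact_force: [-0.3, 0.1, -0.2]
opening: 0.0553
grasp_force: 0.0
```

Run:
```python
from h import *
s=arm.read_state();print(s["tool_pos"],s["tool_rot"].round(3).tolist(),s["contact_force"])
m,im=shot("wrist","w8.png")
C=np.array([.5525,.044]);th=-.122;F=np.array([[np.cos(th),-np.sin(th)],[np.sin(th),np.cos(th)]])
fx=lambda P:(F.T@(P[:2]-C)*1000+[-64,45]).round(1)
W=lambda x,y,z:np.array([*(C+F@np.array([x+64,y-45])/1000),z])
print("pred jar px",[np.round(proj(m,W(0,y,.129))) for y in(-90,-100,-110)],"jaw tip",np.round(proj(m,W(-30,-82,.072))),"handle",np.round(proj(m,(.5095,.0572,.158))))
h=cv2.cvtColor(im,cv2.COLOR_BGR2HSV);b=cv2.inRange(h,(100,120,40),(125,255,255));v,u=np.nonzero(b);print("blue",len(u),u.min(),u.max(),v.min(),v.max())
pts=np.array([fx(onz(m,x,y,.072)) for x,y in zip(u,v)]);pts=pts[(abs(pts[:,0])<60)&(abs(pts[:,1])<130)]
print("blue fixture y range",np.percentile(pts[:,1],[0,1,5,50,95,99]),"x",np.percentile(pts[:,0],[1,99]))
```

```text
[0.51270596 0.05706293 0.23291891] [[0.008, 1.0, 0.003], [1.0, -0.008, 0.001], [0.002, 0.003, -1.0]] [-0.27091941  0.10999873 -0.17953576]
pred jar px [array([336., 334.]), array([334., 342.]), array([332., 349.])] jaw tip [300. 291.] handle [247. 205.]
blue 3277 282 510 0 289
blue fixture y range [-79.8   -73.814 -59.335  -9.4    12.1    13.8  ] x [-57.407  36.421]
```

```bash
cat > ck.py <<'E'
from h import *
def crank(m,im,C,yaw,z0,T,R):
    g=cv2.cvtColor(im,cv2.COLOR_BGR2GRAY);d=np.array([np.cos(yaw),np.sin(yaw)])
    out=[]
    for nm,z,rm,off in(("handle",.08,.0085,.045),("ball",.030,.0095,-.031)):
        P=np.array([*(C+off*d),z0+z]);u,v=proj(m,P);dep=np.linalg.norm(P-m["eye"]);rp=426*0+297*rm/dep
        cu,cv_=int(u),int(v);w=int(rp*2.2)+6;roi=g[max(cv_-w,0):cv_+w,cu-w:cu+w]
        c=cv2.HoughCircles(cv2.GaussianBlur(cv2.resize(roi,None,fx=4,fy=4,interpolation=cv2.INTER_CUBIC),(0,0),2),cv2.HOUGH_GRADIENT,1,400,param1=60,param2=12,minRadius=int(rp*2.6),maxRadius=int(rp*5.2))
        x,y,r=c[0][0]/4;u2,v2=cu-w+x,max(cv_-w,0)+y
        Q=onz(m,u2,v2,z0+z);out.append(Q[:2]);print(nm,"pred",np.round((u,v),1),"found",np.round((u2,v2,r,rp),1),Q.round(4))
    d2=out[0]-out[1];print("len",np.hypot(*d2).round(4),"yaw",np.degrees(np.arctan2(d2[1],d2[0])).round(1))
    cc=out[1]+d2*31/76;print("centre",cc.round(4),"in tool mm",(R[:2,:2].T@(cc-T[:2])*1000).round(1))
E
python3 - <<'E'
from ck import *
s=arm.read_state();m={k:np.array(v) for k,v in eyes.camera_model("wrist").items()}
crank(m,cv2.imread("pics/w8.png"),np.array([.5525,.044]),np.radians(163),.078,s["tool_pos"],s["tool_rot"])
h=cv2.imread("pics/w8.png");hh=cv2.cvtColor(h,cv2.COLOR_BGR2HSV);b=cv2.inRange(hh,(15,90,60),(30,255,255));v,u=np.nonzero(b);print("brass",len(u),u.mean() if len(u) else 0,v.mean() if len(v) else 0)
E
```

```text
handle pred [247.8 205.7] found [246.9 211.9  10.2  10.9] [0.5087 0.052  0.158 ]
ball pred [324.2 208. ] found [326.6 203.6  11.3   9.6] [0.5841 0.0394 0.108 ]
len 0.0765 yaw 170.5
centre [0.5534 0.0445] in tool mm [-12.   41.1]
brass 15 372.06666666666666 380.8
```

Call:
servo_tool:
  plan:
    - {"dp":[-4,12,0],"angular":[0,0,-0.12],"fingers":60}
    - {"dp":[-8,25,0],"angular":[0,0,-0.24],"fingers":60}
    - {"dp":[-12.5,40.4,0],"angular":[0,0,-0.36],"fingers":60}
    - {"dp":[-12.5,40.4,0],"angular":[0,0,-0.48],"fingers":60}
    - {"dp":[-12.5,40.4,0],"angular":[0,0,-0.6],"fingers":60}
    - {"dp":[-12.5,40.4,0],"angular":[0,0,-0.72],"fingers":60}
    - {"dp":[-12.5,40.4,0],"angular":[0,0,-0.84],"fingers":60}
    - {"dp":[-12.5,40.4,0],"angular":[0,0,-0.96],"fingers":60}
    - {"dp":[-12.5,40.4,0],"angular":[0,0,-1.08],"fingers":60}
    - {"dp":[-12.5,40.4,0],"angular":[0,0,-1.2],"fingers":60}

```text
time_s: 17.12
tool_pos: [0.5525, 0.0442, 0.2313]
tool_rot: [[-0.934, 0.358, 0.0], [0.358, 0.934, 0.001], [0.0, 0.001, -1.0]]
contact_force: [0.2, -0.9, 0.3]
opening: 0.0599
grasp_force: 0.0
```

Call:
servo_tool:
  plan:
    - {"dp":[0,0,0],"angular":[0,0,-0.12],"fingers":60}
    - {"dp":[0,0,0],"angular":[0,0,-0.17],"fingers":60}
    - {"dp":[0,0,25],"angular":[0,0,-0.17],"fingers":60}
    - {"dp":[0,0,45],"angular":[0,0,-0.17],"fingers":60}
    - {"dp":[0,0,45],"angular":[0,0,-0.17],"fingers":60}
    - {"dp":[0,0,45],"angular":[0,0,-0.17],"fingers":60}

```text
time_s: 17.62
tool_pos: [0.5516, 0.044, 0.185]
tool_rot: [[-0.979, 0.202, -0.003], [0.202, 0.979, 0.001], [0.003, 0.0, -1.0]]
contact_force: [0.7, 1.2, 0.6]
opening: 0.0601
grasp_force: 0.0
```

Run:
```python
from ck import *
s=arm.read_state();print(s["tool_pos"],s["tool_rot"].round(3).tolist())
m,im=shot("wrist","w9.png")
for y in(163,169):crank(m,im,np.array([.553,.0443]),np.radians(y),.078,s["tool_pos"],s["tool_rot"])
```

```text
[0.5516022  0.04396491 0.18503596] [[-0.979, 0.202, -0.003], [0.202, 0.979, 0.001], [0.003, 0.0, -1.0]]
handle pred [259.2 164.1] found [247.1 149.6  13.4  14.5] [0.5003 0.0523 0.158 ]
ball pred [248.4 240.8] found [255.1 241.1  14.   11.4] [0.5841 0.0406 0.108 ]
len 0.0846 yaw 172.0
centre [0.5499 0.0454] in tool mm [1.9 1. ]
handle pred [251.1 163.7] found [247.1 149.6  13.4  14.5] [0.5003 0.0523 0.158 ]
ball pred [252.4 240.9] found [255.1 241.1  14.   11.4] [0.5841 0.0406 0.108 ]
len 0.0846 yaw 172.0
centre [0.5499 0.0454] in tool mm [1.9 1. ]
```

Call:
servo_tool:
  plan:
    - {"dp":[-1,0,30],"angular":[0,0,-0.04],"fingers":60}
    - {"dp":[-1,0,60],"angular":[0,0,-0.04],"fingers":60}
    - {"dp":[-1,0,85],"angular":[0,0,-0.04],"fingers":60}
    - {"dp":[-1,0,95],"angular":[0,0,-0.04],"fingers":60}
    - {"dp":[-1,0,95],"angular":[0,0,-0.04],"fingers":60}
    - {"dp":[-1,0,95],"angular":[0,0,-0.04],"fingers":50}
    - {"dp":[-1,0,95],"angular":[0,0,-0.04],"fingers":40}
    - {"dp":[-1,0,95],"angular":[0,0,-0.04],"fingers":30}
    - {"dp":[-1,0,95],"angular":[0,0,-0.04],"fingers":20}
    - {"dp":[-1,0,95],"angular":[0,0,-0.04],"fingers":20}
  grip_force: 60

```text
time_s: 18.5
tool_pos: [0.5552, 0.0432, 0.0943]
tool_rot: [[-0.986, 0.164, 0.005], [0.164, 0.986, -0.0], [-0.005, 0.001, -1.0]]
contact_force: [-0.6, -0.8, 6.8]
opening: 0.0282
grasp_force: 59.9
```

Call:
servo_tool:
  plan:
    - {"dp":[0,0,0],"angular":[0,0,0],"fingers":20}
    - {"dp":[0,0,0],"angular":[0,0,0],"fingers":20}

```text
time_s: 18.67
tool_pos: [0.5552, 0.0432, 0.0944]
tool_rot: [[-0.986, 0.164, 0.006], [0.164, 0.986, -0.0], [-0.006, 0.001, -1.0]]
contact_force: [0.1, 0.4, 5.6]
opening: 0.0283
grasp_force: 59.9
```

Call:
servo_tool:
  plan:
    - {"dp":[0,0,-4],"angular":[0,0,0],"fingers":20}
    - {"dp":[0,0,-10],"angular":[0,0,0],"fingers":20}
    - {"dp":[0,0,-18],"angular":[0,0,0],"fingers":20}
    - {"dp":[0,0,-30],"angular":[0,0,0],"fingers":20}
    - {"dp":[0,0,-45],"angular":[0,0,0],"fingers":20}
    - {"dp":[0,0,-60],"angular":[0,0,0],"fingers":20}
    - {"dp":[-15,35,-60],"angular":[0,0,0],"fingers":20}
    - {"dp":[-32,70,-60],"angular":[0,0,0],"fingers":20}
    - {"dp":[-49.5,104.5,-60],"angular":[0,0,0],"fingers":20}
    - {"dp":[-49.5,104.5,-60],"angular":[0,0,0],"fingers":20}

```text
time_s: 19.5
tool_pos: [0.6212, 0.1438, 0.15]
tool_rot: [[-0.987, 0.159, -0.001], [0.159, 0.987, 0.004], [0.001, 0.004, -1.0]]
contact_force: [-0.5, -0.4, -2.0]
opening: 0.0284
grasp_force: 59.9
```

Call:
servo_tool:
  plan:
    - {"dp":[0,0,0],"angular":[0,0,0],"fingers":20}
    - {"dp":[0,0,0],"angular":[0,0,0],"fingers":20}
    - {"dp":[0,0,0],"angular":[0,0,0],"fingers":20}

```text
time_s: 19.75
tool_pos: [0.6186, 0.1374, 0.1515]
tool_rot: [[-0.986, 0.165, -0.001], [0.165, 0.986, -0.001], [0.001, -0.001, -1.0]]
contact_force: [-0.5, -0.3, -2.2]
opening: 0.0281
grasp_force: 59.9
```

Run:
```python
from ck import *
s=arm.read_state();T=s["tool_pos"];R=s["tool_rot"];print(T,R.round(3).tolist(),s["opening"],s["contact_force"])
m,im=shot("wrist","w10.png");g=cv2.cvtColor(im,cv2.COLOR_BGR2GRAY)
u,v=proj(m,(.542,.151,.018));print("pred peg",u,v)
crank(m,im,T[:2],np.arctan2(R[1,0],R[0,0]),T[2]-.0163,T,R)
cu,cv_=int(u),int(v);w=40;y0=max(cv_-w,0);roi=cv2.resize(g[y0:cv_+w,cu-w:cu+w],None,fx=4,fy=4,interpolation=cv2.INTER_CUBIC)
for mn,mx in((8,14),(14,24)):
    c=cv2.HoughCircles(cv2.GaussianBlur(roi,(0,0),2),cv2.HOUGH_GRADIENT,1,40,param1=60,param2=12,minRadius=mn*2,maxRadius=mx*4)
    if c is not None:
        for x,y,r in c[0][:4]/4:
            print(np.round((cu-w+x,y0+y,r),1),[ (R.T@(onz(m,cu-w+x,y0+y,z)-T)*1000).round(1)[:2] for z in(.018,.0365)],onz(m,cu-w+x,y0+y,.018).round(4))
```

```text
[0.61863392 0.13738848 0.15145618] [[-0.986, 0.165, -0.001], [0.165, 0.986, -0.001], [0.001, -0.001, -1.0]] 0.028143400888249032 [-0.49641624 -0.25085119 -2.21878677]
pred peg 252.31120667422422 98.96930960669312
handle pred [249.7 228.8] found [251.4 216.1  27.   29.1] [0.5704 0.1459 0.2152]
ball pred [250.8 318.4] found [252.6 317.6  20.5  16.5] [0.6489 0.1333 0.1652]
len 0.0795 yaw 170.9
centre [0.6169 0.1385] in tool mm [1.9 0.8]
[253.4 100.6  13. ] [array([76.3,  1.8]), array([76.7,  1.8])] [0.5435 0.1517 0.018 ]
[253.4 100.6  13. ] [array([76.3,  1.8]), array([76.7,  1.8])] [0.5435 0.1517 0.018 ]
[267.1  82.4  15.4] [array([91.5, 13.8]), array([90.8, 12.9])] [0.5306 0.166  0.018 ]
```

Call:
servo_tool:
  plan:
    - {"dp":[30,0.6,0],"angular":[0,0,0],"fingers":20}
    - {"dp":[60,1.2,0],"angular":[0,0,0],"fingers":20}
    - {"dp":[74.2,1.2,0],"angular":[0,0,0],"fingers":20}
    - {"dp":[74.2,1.2,0],"angular":[0,0,0],"fingers":20}
    - {"dp":[74.2,1.2,30],"angular":[0,0,0],"fingers":20}
    - {"dp":[74.2,1.2,60],"angular":[0,0,0],"fingers":20}
    - {"dp":[74.2,1.2,85],"angular":[0,0,0],"fingers":20}
    - {"dp":[74.2,1.2,91],"angular":[0,0,0],"fingers":20}
    - {"dp":[74.2,1.2,91],"angular":[0,0,0],"fingers":20}
    - {"dp":[74.2,1.2,91],"angular":[0,0,0],"fingers":20}

```text
time_s: 20.63
tool_pos: [0.5473, 0.1512, 0.0615]
tool_rot: [[-0.986, 0.165, 0.002], [0.165, 0.986, 0.0], [-0.002, 0.0, -1.0]]
contact_force: [0.4, 0.4, -2.1]
opening: 0.0279
grasp_force: 59.9
```

Call:
servo_tool:
  plan:
    - {"dp":[0,0,0],"angular":[0,0,0],"fingers":20}
    - {"dp":[0,0,0],"angular":[0,0,0],"fingers":20}

```text
time_s: 20.8
tool_pos: [0.5483, 0.1517, 0.063]
tool_rot: [[-0.986, 0.164, 0.005], [0.164, 0.986, 0.001], [-0.005, 0.002, -1.0]]
contact_force: [0.0, 0.6, -1.2]
opening: 0.0279
grasp_force: 59.9
```

Call:
servo_tool:
  plan:
    - {"dp":[2,-1,0],"angular":[0,0,0],"fingers":20}
    - {"dp":[2,-1,4],"angular":[0,0,0],"fingers":20}
    - {"dp":[2,-1,8],"angular":[0,0,0],"fingers":20}
    - {"dp":[2,-1,12],"angular":[0,0,0],"fingers":20}
    - {"dp":[2,-1,16],"angular":[0,0,0],"fingers":20}
    - {"dp":[2,-1,16],"angular":[0,0,0],"fingers":20}

```text
time_s: 21.3
tool_pos: [0.5435, 0.1508, 0.0428]
tool_rot: [[-0.986, 0.164, -0.002], [0.164, 0.986, -0.0], [0.002, -0.001, -1.0]]
contact_force: [1.0, -0.0, -1.9]
opening: 0.0283
grasp_force: 59.9
```

Call:
servo_tool:
  plan:
    - {"dp":[0,0,3],"angular":[0,0,0],"fingers":20}
    - {"dp":[0,0,6],"angular":[0,0,0],"fingers":20}
    - {"dp":[0,0,8.5],"angular":[0,0,0],"fingers":20}
    - {"dp":[0,0,8.5],"angular":[0,0,0],"fingers":20}
    - {"dp":[0,0,8.5],"angular":[0,0,0],"fingers":20}

```text
time_s: 21.72
tool_pos: [0.544, 0.1509, 0.0355]
tool_rot: [[-0.986, 0.164, -0.001], [0.164, 0.986, -0.0], [0.001, -0.0, -1.0]]
contact_force: [0.1, 0.9, -1.5]
opening: 0.0281
grasp_force: 59.9
```

Call:
servo_tool:
  plan:
    - {"dp":[0,0,1.5],"angular":[0,0,0],"fingers":20}
    - {"dp":[0,0,3],"angular":[0,0,0],"fingers":20}
    - {"dp":[0,0,3],"angular":[0,0,0],"fingers":20}
    - {"dp":[0,0,3],"angular":[0,0,0],"fingers":20}

```text
time_s: 22.05
tool_pos: [0.5447, 0.151, 0.0344]
tool_rot: [[-0.986, 0.164, 0.002], [0.164, 0.986, 0.0], [-0.001, 0.0, -1.0]]
contact_force: [-2.6, -0.1, 6.1]
opening: 0.0282
grasp_force: 60.7
```

It's seated: the force rose at exactly the expected height. Now I release and rise.

Call:
servo_tool:
  plan:
    - {"dp":[0,0,1],"angular":[0,0,0],"fingers":35}
    - {"dp":[0,0,0],"angular":[0,0,0],"fingers":45}
    - {"dp":[0,0,0],"angular":[0,0,0],"fingers":55}
    - {"dp":[0,0,0],"angular":[0,0,0],"fingers":60}
    - {"dp":[0,0,-20],"angular":[0,0,0],"fingers":60}
    - {"dp":[0,0,-60],"angular":[0,0,0],"fingers":60}
    - {"dp":[0,0,-100],"angular":[0,0,0],"fingers":60}
    - {"dp":[0,0,-140],"angular":[0,0,0],"fingers":60}
    - {"dp":[-30,0,-170],"angular":[0,0,0],"fingers":60}
    - {"dp":[-40,0,-170],"angular":[0,0,0],"fingers":60}

```text
time_s: 22.88
tool_pos: [0.5888, 0.1444, 0.2122]
tool_rot: [[-0.986, 0.164, 0.017], [0.164, 0.986, 0.002], [-0.017, 0.005, -1.0]]
contact_force: [-0.4, 0.5, 1.4]
opening: 0.0601
grasp_force: 0.0
```

Call:
servo_tool:
  plan:
    - {"dp":[0,0,0],"angular":[0,0,0],"fingers":60}
    - {"dp":[0,0,0],"angular":[0,0,0],"fingers":60}
    - {"dp":[0,0,0],"angular":[0,0,0],"fingers":60}

```text
time_s: 23.13
tool_pos: [0.5823, 0.1444, 0.2008]
tool_rot: [[-0.986, 0.164, -0.004], [0.164, 0.986, -0.0], [0.004, -0.001, -1.0]]
contact_force: [-0.2, -0.5, -0.8]
opening: 0.06
grasp_force: 0.0
```

Run:
```python
from ck import *
s=arm.read_state();T=s["tool_pos"];R=s["tool_rot"];print(T,s["contact_force"])
m,im=shot("wrist","w11.png")
crank(m,im,np.array([.5432,.1515]),np.radians(170.5),.018,T,R)
```

```text
[0.58234603 0.14435293 0.20075308] [-0.17081653 -0.53751288 -0.77508086]
handle pred [252.2  90.7] found [252.9  90.6  10.5  10.3] [0.4988 0.1594 0.098 ]
ball pred [252.1 170.2] found [252.4 170.9  10.2   9.3] [0.5746 0.1465 0.048 ]
len 0.0768 yaw 170.3
centre [0.5437 0.1518] in tool mm [39.4  1. ]
```

```bash
python3 -c "
from plant import arm
print(arm.close_job())"
```

```text
the job is handed in; nothing more can be done
None
```

The job is handed in at about 23 s of the 72 s. The jar was clamped at an estimated 30–46 N, inferred from the winding force on the handle. The crank is on the parking peg, within about 0.5 mm of centre in the last picture. I did not re-check the jar or the bystanders visually at the end, and no verdict came back.

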